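# Book in the water samples

### The arm

A 6-joint arm with a two-finger parallel gripper is mounted at the origin on the work surface. World frame = base frame: x ahead of the robot, y to its left, z up, the work surface at z = 0. Lengths are in m, angles in rad, forces in N, time in s.
With the tool pointing down it reaches from about 0.275 to 0.75 m from the base axis. Payload 10.2 kg.
Tool frame: the origin (TCP) lies midway between the tips of the shut fingers; the grasp point (between the pads) lies 19 mm behind it; y points along the fingers, x is the direction in which the jaws open and shut, and the axes are right-handed (so a half turn about y gives the same grasp; the last joint's range is limited). The gripper opens to 85 mm and grips with 20 to 120 N. Pads are 22 mm wide; open, the fingers measure 114 mm over their backs; the gripper's body (76 mm by 85 mm) begins 54 mm behind the grasp point. The pads swing forward as they close: fully open they stand 13 mm farther back than shut.
Start: joints at [-1.473, 0.313, 1.498, -0, 1.331, -0.223], TCP at [0.166, -0.498, 0.192] pointing down, gripper open.
Joint ranges: [-2.94, 2.94], [-0.97, 2.17], [0.19, 2.56], [-1.23, 4.37], [0.02, 3.11], [-2.88, 2.88]. Speed limits (rad/s): [2.39, 2.39, 3.01, 3.14, 3.14, 3.14].

### API

Orientations are given as a unit quaternion [x, y, z, w].
In Python, from cell import readout, cams, ctrl gives the robot as it stands.
- The arm moves only by the shell command python3 -m handwheel 'ROWS' [FORCE]. ROWS is JSON, a list that holds one entry, the list of rows, each a list of 7 numbers: the turn, a rotation vector about the tool's x, y, z in degrees, then the shift along the tool's x, y, z in m, then the gripper command: -1 is shut, 1 is fully open, values between are in proportion. In form: [[[wx, wy, wz, dx, dy, dz, fingers], ...]]. A call has 1 to 20 rows; each row shifts and turns the commanded pose from where the row before left it, along the tool's axes as they then stand; what a row does not reach is not made up. A row lasts 1/10 s, in which the tool goes at most 50 mm and 8.59 degrees, less where a joint would pass 70% of its speed; a pose out of reach is approached as far as the arm can. A call with a gripper value outside its range is refused whole. The fingers move at their own pace and stop on an object; FORCE is the grip in N (left out, the last holds). Time passes only in rows, so rows that do not move let the fingers close. It gives the time, the measured TCP pose, the force and the opening at its end, in the units of the state.
- readout.state(): the state, without advancing time (a new reading comes with each control period).
- cams.camera(name): name is "side" or "top" or "wrist"; returns (picture, depth): 480x640x3 uint8, red, green, blue; 480x640 float32, m along the optical axis (not along the pixel's ray), 0 where there is no reading.
- cams.calibration(name): a dict with "mtx" (3x3 intrinsics, pixels), "rvec" (rotation vector, rad) and "tvec" (3), from world to camera coordinates, as OpenCV has them; the wrist camera has in their place "hand_eye" (4x4, takes a point from camera to tool coordinates, whose origin is the TCP and whose axes are the tool frame's). Camera axes: x right, y down, z forward; pixel columns grow to the right and rows downward; lengths in m; the calibration is good to about 2 mm. A picture is of the moment at which its call begins: read the wrist's pose just before it. calibration takes no time and is no camera call.
- ctrl.job_done(): hands the job in, once; it reports no verdict.
The state is a dict: "t": time; "joints": joint angles; "joint_velocities": joint speeds; "joint_torque": joint torques, N m; "tool_pos": TCP position; "ee_rot": TCP orientation; "ft_force": force on the tool from outside, world axes, zero at the start; "torque": the same for the moment, N m; "width": finger opening in m.
Only numpy, scipy, OpenCV 4.12 (cv2) and the standard library are available. Lean on these libraries where they do the work, as an engineer would, in place of code of your own. Each camera call takes 0.05 s, during which the arm holds its last target.

### The job

Stand every white sample jar upright in the steel tray with its blue lid pressed down fully home. Once they are all in and shut, press the counter's lever fully down and let it spring back once for each jar, so that the pointer shows exactly the number of jars. Leave the bottle, the dishes and the basket where they are.

Things in the scene. Friction and masses are not known exactly. Their poses are not given: they have to be found in the camera images.
- jar1: White plastic sample jar, one of four to six alike (some of jar1..jar6 may be absent). Round: body 52 dia, 52 tall; with its lid fully home it is 68 tall. Mass 0.10 to 0.22 kg. Loose. Origin at the centre of its underside, z up along its axis.
- jar2: Sample jar like jar1; its lid is lid2.
- jar3: Sample jar like jar1; its lid is lid3.
- jar4: Sample jar like jar1; its lid is lid4.
- jar5: Sample jar like jar1; its lid is lid5.
- jar6: Sample jar like jar1; its lid is lid6.
- lid1 (a joint): How far the push-on lid of jar1 stands proud, in m: 0 is fully home, at most 0.0075. A blue disc 50 dia, 14 tall, that slides only along the jar's axis and stays where it is left; about 8 N straight down pushes it. A home lid's underside is 54 above the jar's bottom. A proud lid shows a grey gap of the neck below it.
- lid2 (a joint): The same for the lid of jar2.
- lid3 (a joint): The same for the lid of jar3.
- lid4 (a joint): The same for the lid of jar4.
- lid5 (a joint): The same for the lid of jar5.
- lid6 (a joint): The same for the lid of jar6.
- tray: Open steel carrier tray, fixed. Outside 200 (its x) by 290 (its y), rim 18 high, walls and floor 5 thick; inside 190 by 280, room for six jars. Low rounded handles on the two short ends. Origin at the centre of its underside, z up.
- counter: Grey bench counter, a fixed box 150 (its x) by 120 (its y) by 60 high; origin at the centre of its underside, z up. A paddle lever lies above the -y half of its top, hinged at the +x end, its round black pad at the -x end. A white scale with seven black ticks 18 apart runs along the +y half of its top.
- counter_lever (a joint): Angle of the sprung paddle lever in rad: 0 at rest (paddle slanting up, pad high), 0.35 fully down (paddle level, firm stop). It springs back by itself; at the pad it takes about 2 N to start and 10 N to hold fully down. One full press down to the stop and full return is one count; half presses may not count or may leave the pointer between ticks.
- lever_pad (a point): Centre of the top of the lever's round pad (42 dia), 105 from the hinge. At rest 122 above the bench; about 87 fully down. It moves on an arc: about 10 towards the -x end of the counter on the way down.
- counter_pointer (a joint): Travel of the black pointer along the scale in m: starts at 0 (first tick) and steps 0.018, one tick, towards the counter's +x for each full lever press. It goes no other way: it cannot be moved by hand or set back.
- bottle: Bystander: white square bottle with red cap, 75 x 75 x 192 tall. Origin under its centre. Loose.
- dishes: Bystander: stack of round culture dishes, 90 dia, 60 tall. Origin under its centre. Loose.
- basket: Bystander: round black wire basket of tubes, 100 dia, 123 tall. Origin under its centre. Loose.
There are look-alikes about, which are no part of the job. Leave any orange look-alike of the jar2 alone.

How it is judged:
On the way, in this order (a step that is already met when the one before it is completed fails the run):
1. every jar stands in the tray with its lid fully home, the counter still at its first tick (x of jar1 in the frame of tray between -0.09 and 0.09 m and y of jar1 in the frame of tray between -0.135 and 0.135 m and z of each of jar1, jar2, jar3, jar4, jar5, jar6 in the frame of tray below 0.009 m and angle between each of jar1, jar2, jar3, jar4, jar5, jar6's own z axis and vertical below 0.12 rad and value of joint each of lid1, lid2, lid3, lid4, lid5, lid6 below 0.0018 m and x of jar2 in the frame of tray between -0.09 and 0.09 m and y of jar2 in the frame of tray between -0.135 and 0.135 m and x of jar3 in the frame of tray between -0.09 and 0.09 m and y of jar3 in the frame of tray between -0.135 and 0.135 m and x of jar4 in the frame of tray between -0.09 and 0.09 m and y of jar4 in the frame of tray between -0.135 and 0.135 m and x of jar5 in the frame of tray between -0.09 and 0.09 m and y of jar5 in the frame of tray between -0.135 and 0.135 m and x of jar6 in the frame of tray between -0.09 and 0.09 m and y of jar6 in the frame of tray between -0.135 and 0.135 m and value of joint counter_pointer below 0.009 m), for 0.2 s.
2. the lever has been pressed once for each jar and has sprung back (value of joint counter_pointer between 0.0666 and 0.1134 m and (value of joint counter_pointer above 0.0846 m or ((height (world z) of each of jar1, jar2 below -5 m and height (world z) of tray above -5 m) or (height (world z) of each of jar1, jar3 below -5 m and height (world z) of tray above -5 m) or (height (world z) of each of jar1, jar4 below -5 m and height (world z) of tray above -5 m) or (height (world z) of each of jar1, jar5 below -5 m and height (world z) of tray above -5 m) or (height (world z) of each of jar1, jar6 below -5 m and height (world z) of tray above -5 m) or (height (world z) of each of jar2, jar3 below -5 m and height (world z) of tray above -5 m) or (height (world z) of each of jar2, jar4 below -5 m and height (world z) of tray above -5 m) or (height (world z) of each of jar2, jar5 below -5 m and height (world z) of tray above -5 m) or (height (world z) of each of jar2, jar6 below -5 m and height (world z) of tray above -5 m) or (height (world z) of each of jar3, jar4 below -5 m and height (world z) of tray above -5 m) or (height (world z) of each of jar3, jar5 below -5 m and height (world z) of tray above -5 m) or (height (world z) of each of jar3, jar6 below -5 m and height (world z) of tray above -5 m) or (height (world z) of each of jar4, jar5 below -5 m and height (world z) of tray above -5 m) or (height (world z) of each of jar4, jar6 below -5 m and height (world z) of tray above -5 m) or (height (world z) of each of jar5, jar6 below -5 m and height (world z) of tray above -5 m))) and (value of joint counter_pointer above 0.1026 m or ((height (world z) of jar1 below -5 m and height (world z) of tray above -5 m) or (height (world z) of jar2 below -5 m and height (world z) of tray above -5 m) or (height (world z) of jar3 below -5 m and height (world z) of tray above -5 m) or (height (world z) of jar4 below -5 m and height (world z) of tray above -5 m) or (height (world z) of jar5 below -5 m and height (world z) of tray above -5 m) or (height (world z) of jar6 below -5 m and height (world z) of tray above -5 m))) and (value of joint counter_pointer below 0.0774 m or not ((height (world z) of each of jar1, jar2 below -5 m and height (world z) of tray above -5 m) or (height (world z) of each of jar1, jar3 below -5 m and height (world z) of tray above -5 m) or (height (world z) of each of jar1, jar4 below -5 m and height (world z) of tray above -5 m) or (height (world z) of each of jar1, jar5 below -5 m and height (world z) of tray above -5 m) or (height (world z) of each of jar1, jar6 below -5 m and height (world z) of tray above -5 m) or (height (world z) of each of jar2, jar3 below -5 m and height (world z) of tray above -5 m) or (height (world z) of each of jar2, jar4 below -5 m and height (world z) of tray above -5 m) or (height (world z) of each of jar2, jar5 below -5 m and height (world z) of tray above -5 m) or (height (world z) of each of jar2, jar6 below -5 m and height (world z) of tray above -5 m) or (height (world z) of each of jar3, jar4 below -5 m and height (world z) of tray above -5 m) or (height (world z) of each of jar3, jar5 below -5 m and height (world z) of tray above -5 m) or (height (world z) of each of jar3, jar6 below -5 m and height (world z) of tray above -5 m) or (height (world z) of each of jar4, jar5 below -5 m and height (world z) of tray above -5 m) or (height (world z) of each of jar4, jar6 below -5 m and height (world z) of tray above -5 m) or (height (world z) of each of jar5, jar6 below -5 m and height (world z) of tray above -5 m))) and (value of joint counter_pointer below 0.0954 m or not ((height (world z) of jar1 below -5 m and height (world z) of tray above -5 m) or (height (world z) of jar2 below -5 m and height (world z) of tray above -5 m) or (height (world z) of jar3 below -5 m and height (world z) of tray above -5 m) or (height (world z) of jar4 below -5 m and height (world z) of tray above -5 m) or (height (world z) of jar5 below -5 m and height (world z) of tray above -5 m) or (height (world z) of jar6 below -5 m and height (world z) of tray above -5 m))) and value of joint counter_lever below 0.04 rad), for 0.2 s.
At the end, for the whole second after the job is handed in: Every jar that is present stands upright (within 7 degrees) on the tray's floor inside its rim, at rest, its lid within 1.8 mm of fully home; the pointer is within 0.3 of a tick of the number of jars; the lever is back up (all of step 2 and x of jar1 in the frame of tray between -0.09 and 0.09 m and y of jar1 in the frame of tray between -0.135 and 0.135 m and z of each of jar1, jar2, jar3, jar4, jar5, jar6 in the frame of tray below 0.009 m and angle between each of jar1, jar2, jar3, jar4, jar5, jar6's own z axis and vertical below 0.12 rad and value of joint each of lid1, lid2, lid3, lid4, lid5, lid6 below 0.0018 m and x of jar2 in the frame of tray between -0.09 and 0.09 m and y of jar2 in the frame of tray between -0.135 and 0.135 m and x of jar3 in the frame of tray between -0.09 and 0.09 m and y of jar3 in the frame of tray between -0.135 and 0.135 m and x of jar4 in the frame of tray between -0.09 and 0.09 m and y of jar4 in the frame of tray between -0.135 and 0.135 m and x of jar5 in the frame of tray between -0.09 and 0.09 m and y of jar5 in the frame of tray between -0.135 and 0.135 m and x of jar6 in the frame of tray between -0.09 and 0.09 m and y of jar6 in the frame of tray between -0.135 and 0.135 m and linear speed of each of jar1, jar2, jar3, jar4, jar5, jar6 below 0.02 m/s); the robot touches nothing.
It fails at once if the bottle, the dish stack or the basket is pushed more than 40 mm or tipped over (distance of any of bottle, dishes, basket from where it was at the start of the episode above 0.04 m or angle between any of bottle, dishes, basket's own z axis and vertical above 0.4 rad).
Of jar1, jar2, jar3, jar4, jar5, jar6 only 4 to 6 are there at a start; the rules pass over those that are not, and their reading is None.
At some moment in a run one of jar1, jar2, jar3, jar4, jar5, jar6 may be knocked a few centimetres aside while the robot is not near it.
It also fails if it takes over 210 s, if anything falls off the work surface, if the arm or the gripper's body presses on something with over 40 N, if the wrist force passes 120 N, or if a joint passes its speed limit or range.

## Working session

There is one attempt and no reset: what is moved stays moved. The work goes in short steps, Python scripts to look and compute and a shell command to move; the robot and the scene stay as the last step left them, time stands still between calls to the robot, and variables do not carry over. Pictures are saved under pics/ and viewed, and the job is handed in when it is done.

```bash
ls; mkdir -p pics; cat > h.py <<'E'
import numpy as np, cv2
from cell import readout, cams, ctrl
from scipy.spatial.transform import Rotation as R
def snap(name,fn):
    s=readout.state(); im,d=cams.camera(name); cv2.imwrite('pics/'+fn+'.png',im[:,:,::-1]); np.savez('pics/'+fn+'.npz',im=im,d=d,pos=s['tool_pos'],rot=s['ee_rot']); return im,d,s
def pose(name,s=None):
    c=cams.calibration(name); K=np.array(c['mtx'])
    if name=='wrist':
        T=np.eye(4);T[:3,:3]=R.from_quat(s['ee_rot']).as_matrix();T[:3,3]=s['tool_pos'];return K,T@np.array(c['hand_eye'])
    Rm=cv2.Rodrigues(np.array(c['rvec'],float))[0];T=np.eye(4);T[:3,:3]=Rm.T;T[:3,3]=-Rm.T@np.array(c['tvec']).ravel();return K,T
def ray(K,T,u,v,z):
    d=T[:3,:3]@np.linalg.inv(K)@np.array([u,v,1.]);o=T[:3,3];return o+d*(z-o[2])/d[2]
def cloud(d,K,T):
    v,u=np.mgrid[:480,:640];P=np.stack([u*d,v*d,d],-1)@np.linalg.inv(K).T;return P@T[:3,:3].T+T[:3,3]
E
python3 - <<'E'
from h import *
s=readout.state();print(s)
for n in ('top','side','wrist'):
    im,d,_=snap(n,n+'0');K,T=pose(n,s);print(n,K.tolist(),T.round(3).tolist())
E
```

```text
pics
{'t': 0.0, 'joints': array([-1.47339555e+00,  3.13461666e-01,  1.49847517e+00,  2.39620163e-05,
        1.33102557e+00, -2.23402949e-01]), 'joint_velocities': array([-8.53799743e-04,  2.17851464e-05, -1.37574443e-04,  2.17501173e-04,
       -6.19864935e-04,  1.15527976e-03]), 'joint_torque': array([ 8.39411587e-04, -4.12261963e+01, -2.59741312e+01, -1.65264105e-04,
        4.20312543e-03, -1.27675389e-05]), 'tool_pos': array([ 0.16550889, -0.49788332,  0.19191482]), 'ee_rot': array([-0.57306898,  0.41403969, -0.41341164,  0.57380649]), 'ft_force': array([-0.34206575,  0.53002759, -0.15563457]), 'torque': array([-0.00831562, -0.03539889, -0.02608304]), 'width': 0.08536208255273639}
top [[548.8412113921213, 0.0, 313.3123906624712], [0.0, 548.8412113921213, 238.83810500704615], [0.0, 0.0, 1.0]] [[-0.0, -0.994, 0.111, 0.339], [-1.0, -0.001, -0.01, -0.002], [0.01, -0.111, -0.994, 1.636], [0.0, 0.0, 0.0, 1.0]]
side [[544.4862333666564, 0.0, 326.73110625138884], [0.0, 544.4862333666564, 230.24900420482103], [0.0, 0.0, 1.0]] [[-0.948, -0.172, 0.269, 0.148], [-0.319, 0.521, -0.792, 1.093], [-0.004, -0.836, -0.549, 0.862], [0.0, 0.0, 0.0, 1.0]]
wrist [[385.51804359071497, 0.0, 319.32896837395407], [0.0, 385.51804359071497, 237.83937288339968], [0.0, 0.0, 1.0]] [[0.316, -0.903, -0.292, 0.24], [-0.949, -0.301, -0.096, -0.472], [-0.002, 0.308, -0.951, 0.373], [0.0, 0.0, 0.0, 1.0]]
```

View pics/top0.png

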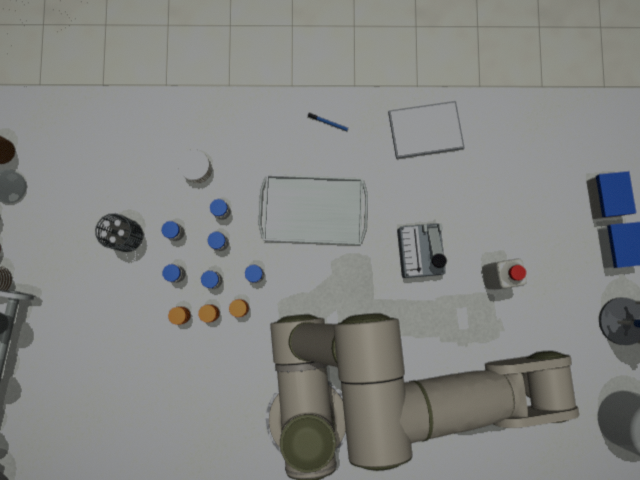

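View pics/side0.png

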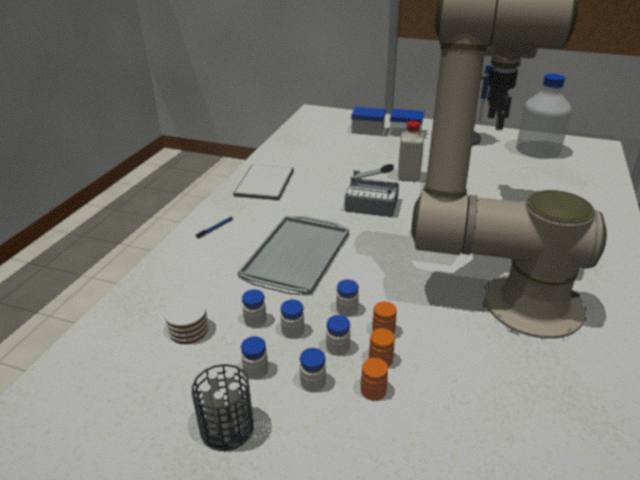

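View pics/wrist0.png

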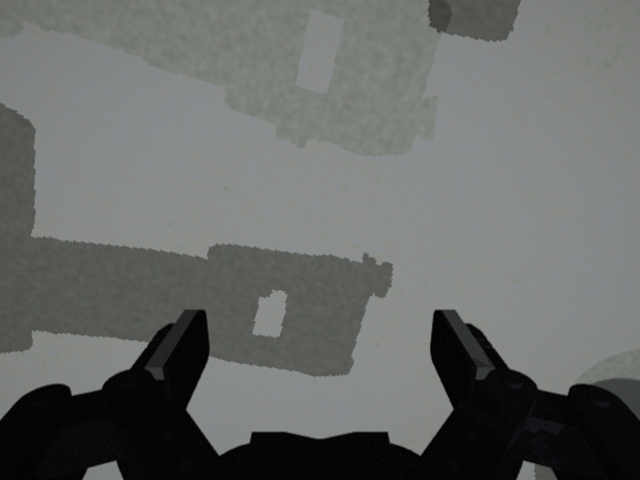

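```bash
cat >> h.py <<'E'
def jars(fn,name='top',lo=(105,120,60),hi=(130,255,255),amin=60,z=0.068):
    f=np.load('pics/'+fn+'.npz');im,d=f['im'],f['d'];K,T=pose(name,{'tool_pos':f['pos'],'ee_rot':f['rot']})
    P=cloud(d,K,T);m=cv2.inRange(cv2.cvtColor(im,cv2.COLOR_RGB2HSV),lo,hi)
    n,l,st,c=cv2.connectedComponentsWithStats(m)
    for i in range(1,n):
        if st[i,4]<amin: continue
        q=P[(l==i)&(d>0)]; zt=np.median(q[:,2]) ; t=q[q[:,2]>np.percentile(q[:,2],90)-.008]
        print(c[i].round(1),st[i,4],'top z %.4f'%np.median(t[:,2]),'mid',((t.min(0)+t.max(0))/2)[:2].round(4),'ext',np.ptp(t,axis=0)[:2].round(3),'mean',t.mean(0)[:2].round(4))
E
python3 - <<'E'
from h import *
s=readout.state();print(R.from_quat(s['ee_rot']).as_matrix().round(4))
jars('top0');print();jars('side0','side')
K,T=pose('top')
f=np.load('pics/top0.npz');P=cloud(f['d'],K,T)
for u,v in [(300,210),(300,260),(450,200)]: print(u,v,P[v,u].round(4))
for u,v in [(265,177),(361,179),(361,245),(263,243)]: print('tray',ray(K,T,u,v,.018).round(4))
for n,(u,v) in dict(dish=(196,166),basket=(120,232),bottle=(517,272),pad=(438,261)).items(): print(n,P[v,u].round(3))
im=f['im'];cv2.imwrite('pics/ctr.png',cv2.resize(im[200:300,370:490,::-1],None,fx=6,fy=6,interpolation=cv2.INTER_CUBIC)[:600,:720])
g=np.load('pics/side0.npz')['im'];cv2.imwrite('pics/jarside.png',cv2.resize(g[260:410,220:420,::-1],None,fx=4,fy=4,interpolation=cv2.INTER_CUBIC))
E
```

```text
[[ 3.154e-01 -1.000e-04  9.490e-01]
 [-9.490e-01  9.000e-04  3.154e-01]
 [-9.000e-04 -1.000e+00  2.000e-04]]
[331.4 123.3] 77 top z 0.0122 mid [ 0.8755 -0.0738] ext [0.039 0.088] mean [ 0.8756 -0.0729]
[616.6 193.7] 1312 top z 0.0826 mid [ 0.6454 -0.895 ] ext [0.128 0.103] mean [ 0.6452 -0.8949]
[218.1 207.4] 214 top z 0.0752 mid [0.6041 0.2564] ext [0.045 0.046] mean [0.6042 0.2563]
[170.  229.4] 220 top z 0.0753 mid [0.5397 0.3925] ext [0.045 0.047] mean [0.5407 0.392 ]
[626.1 243.5] 1143 top z 0.0828 mid [ 0.4985 -0.912 ] ext [0.127 0.085] mean [ 0.5005 -0.913 ]
[216.1 240. ] 221 top z 0.0748 mid [0.5101 0.2603] ext [0.046 0.047] mean [0.5101 0.2603]
[171.  272.5] 223 top z 0.0762 mid [0.4171 0.3854] ext [0.043 0.046] mean [0.4177 0.3857]
[253.1 273.2] 224 top z 0.0742 mid [0.4158 0.1535] ext [0.046 0.046] mean [0.4156 0.1528]
[209.2 279. ] 224 top z 0.0753 mid [0.3988 0.2778] ext [0.045 0.047] mean [0.3987 0.2771]

[553.3  79.5] 200 top z 0.2729 mid [ 0.     -0.9127] ext [0.062 0.077] mean [ 5.000e-04 -9.113e-01]
[368.6 113. ] 355 top z 0.0785 mid [ 0.6475 -0.8891] ext [0.129 0.1
[... 286 characters left out ...]
0.6045 0.2644]
[291.5 308.2] 296 top z 0.0729 mid [0.5102 0.2677] ext [0.046 0.051] mean [0.5099 0.2688]
[337.9 324.1] 328 top z 0.0730 mid [0.399  0.2823] ext [0.045 0.055] mean [0.399  0.2854]
[253.  346.5] 382 top z 0.0739 mid [0.54   0.3971] ext [0.047 0.051] mean [0.5401 0.4006]
[312.2 358.4] 406 top z 0.0747 mid [0.4177 0.3916] ext [0.047 0.05 ] mean [0.4169 0.394 ]
300 210 [0.6085 0.0215 0.0056]
300 260 [ 0.4587  0.0213 -0.0056]
450 200 [ 0.6405 -0.4325  0.002 ]
tray [0.7066 0.1267 0.018 ]
tray [ 0.7011 -0.1618  0.018 ]
tray [ 0.5017 -0.1598  0.018 ]
tray [0.5074 0.1307 0.018 ]
dish [0.73  0.326 0.057]
basket [0.526 0.516 0.128]
bottle [ 0.413 -0.555  0.192]
pad [ 0.447 -0.363  0.123]
```

View pics/ctr.png

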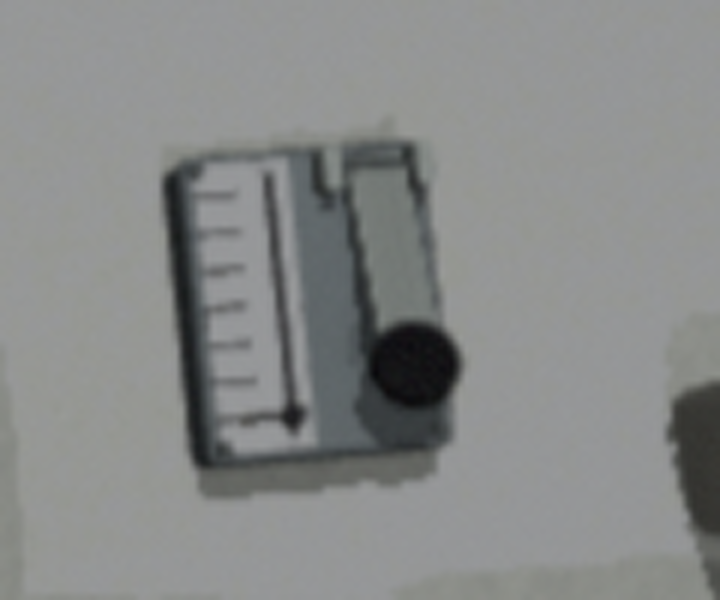

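View pics/jarside.png

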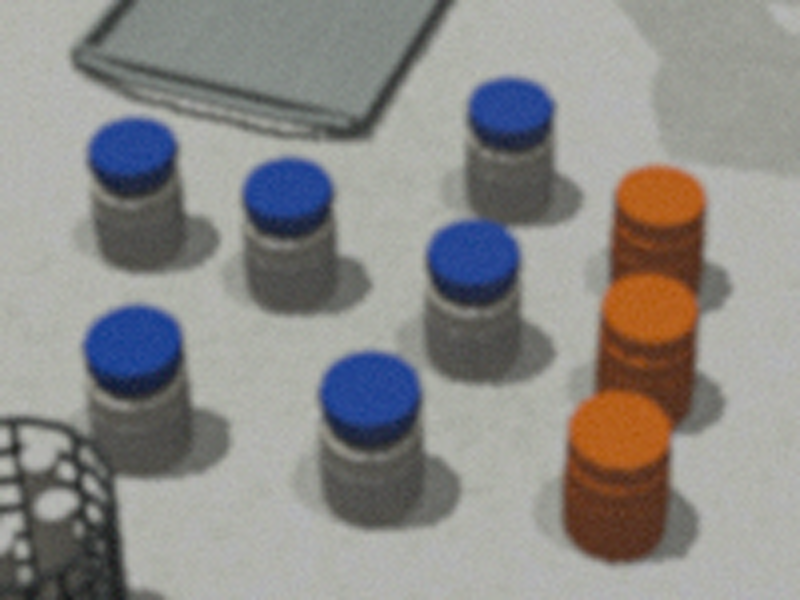

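```bash
python3 -m handwheel '[[[0,6.2,0,0,0,0,1],[0,6.2,0,0,0,0,1],[0,6.2,0,0,0,0,1],[0,0,0,-0.0434,0,0.0167,1],[0,0,0,-0.0434,0,0.0167,1],[0,0,0,-0.0434,0,0.0167,1],[0,0,0,-0.0434,0,0.0167,1],[0,0,0,-0.0434,0,0.0167,1],[0,0,0,-0.0434,0,0.0167,1],[0,0,0,-0.0434,0,0.0167,1],[0,0,0,-0.0434,0,0.0167,1],[0,0,0,-0.0434,0,0.0167,1],[0,0,0,-0.0434,0,0.0167,1],[0,0,0,-0.0434,0,0.0167,1],[0,0,0,-0.0434,0,0.0167,1],[0,0,0,-0.0434,0,0.0167,1]]]' 30
python3 - <<'E'
from h import *
s=readout.state();print(s['tool_pos'],R.from_quat(s['ee_rot']).as_matrix().round(3),s['joints'].round(2))
E
```

```text
t: 1.75
tool_pos: [0.385, 0.0673, 0.1926]
ee_rot: [0.499, -0.501, 0.501, -0.499]
ft_force: [0.7, -0.9, -0.2]
width: 0.0854
[0.38501817 0.06725872 0.19256751] [[-0.004  0.     1.   ]
 [-1.    -0.    -0.004]
 [ 0.    -1.     0.   ]] [-0.13  0.01  1.86 -0.    1.27  1.45]
```

```bash
python3 -m handwheel '[[[0,0,0,-0.0432,0,0.016,1],[0,0,0,-0.0432,0,0.016,1],[0,0,0,0,0,0,1]]]'
python3 - <<'E'
from h import *
snap('wrist','w1');jars('w1','wrist')
E
```

```text
t: 2.05
tool_pos: [0.4175, 0.1553, 0.192]
ee_rot: [-0.5, 0.5, -0.499, 0.5]
ft_force: [-0.4, -0.7, -0.5]
width: 0.0853
[ 5.6 50.5] 672 top z 0.0733 mid [0.538  0.3812] ext [0.043 0.019] mean [0.5369 0.3781]
[173.4  89.8] 3837 top z 0.0724 mid [0.5105 0.2634] ext [0.049 0.049] mean [0.5112 0.263 ]
[ 29.4 213.8] 2898 top z 0.0742 mid [0.4179 0.3888] ext [0.049 0.048] mean [0.4183 0.3879]
[319.2 214.5] 2864 top z 0.0718 mid [0.4167 0.1565] ext [0.051 0.049] mean [0.4177 0.1566]
[168.3 234.8] 2755 top z 0.0728 mid [0.4001 0.2802] ext [0.05  0.049] mean [0.4005 0.2796]
```

View pics/w1.png

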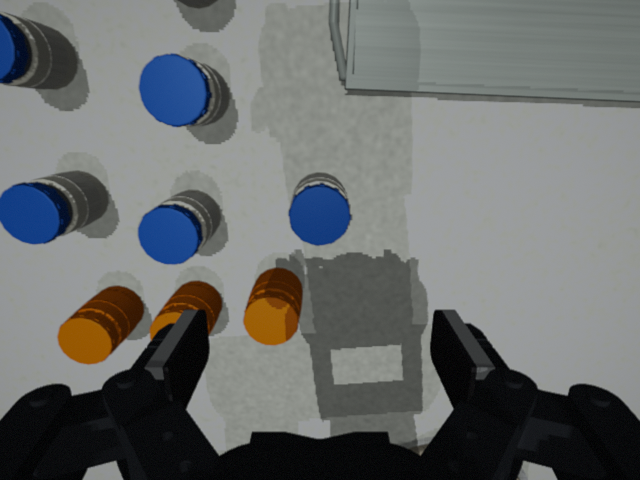

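```bash
python3 -m handwheel '[[[0,0,0,0,0.044,0,1],[0,0,0,0,0.044,0,1],[0,0,0,0,0.044,0,1],[0,0,0,0,0.044,0,1],[0,0,0,0,0,0,1],[0,0,0,0,0,0,-1],[0,0,0,0,0,0,-1],[0,0,0,0,0,0,-1],[0,0,0,0,0,0,-1],[0,0,0,0,0,0,-1]]]' 30
```

```text
t: 3.1
tool_pos: [0.4189, 0.1516, 0.0187]
ee_rot: [0.498, -0.5, 0.502, -0.5]
ft_force: [0.5, 1.5, 7.8]
width: 0.0489
```

```bash
python3 -m handwheel '[[[0,0,0,0,0,0,-1],[0,0,0,0,0,0,-1]]]'
python3 - <<'E'
from h import *
snap('side','s1');snap('wrist','w2')
g=np.load('pics/s1.npz')['im'];cv2.imwrite('pics/s1c.png',cv2.resize(g[180:360,220:460,::-1],None,fx=3,fy=3))
E
```

```text
t: 3.3
tool_pos: [0.4188, 0.1516, 0.0187]
ee_rot: [0.498, -0.5, 0.502, -0.5]
ft_force: [-0.4, 1.1, 8.3]
width: 0.0487
```

View pics/s1c.png

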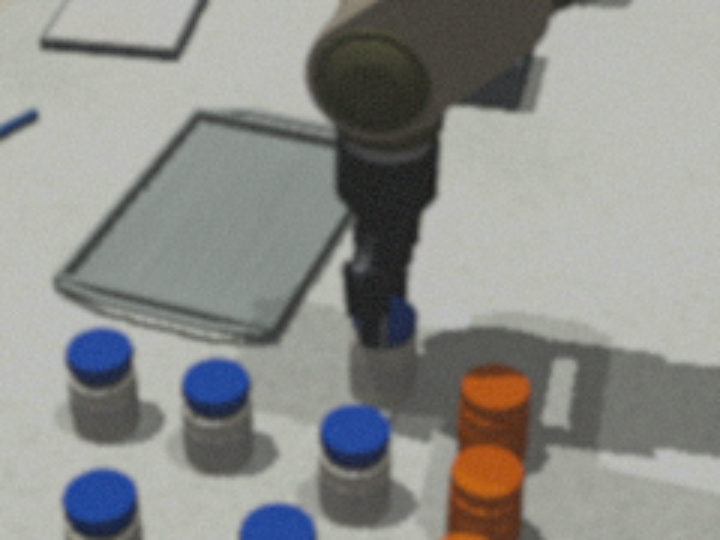

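View pics/w2.png

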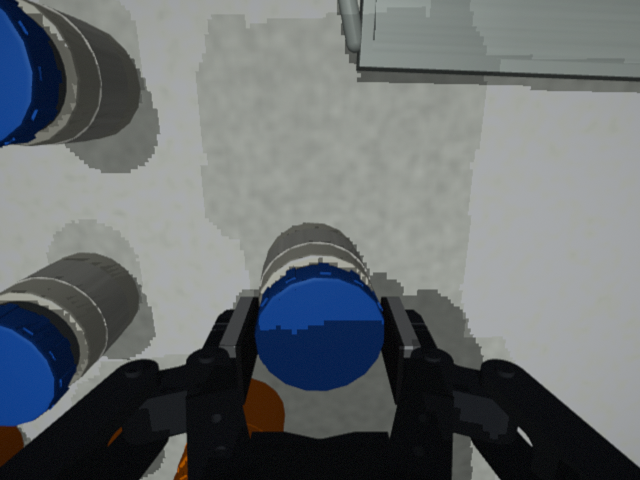

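```bash
python3 - <<'E'
from h import *
f=np.load('pics/s1.npz');K,T=pose('side');P=cloud(f['d'],K,T)
for v in range(262,320,3): print(v,[tuple(P[v,u].round(3)) for u in (338,343,352)],f['im'][v,343])
E
```

```text
262 [(np.float64(0.434), np.float64(0.177), np.float64(0.149)), (np.float64(0.416), np.float64(0.196), np.float64(0.167)), (np.float64(0.402), np.float64(0.176), np.float64(0.156))] [49 52 50]
265 [(np.float64(0.434), np.float64(0.176), np.float64(0.14)), (np.float64(0.415), np.float64(0.201), np.float64(0.162)), (np.float64(0.402), np.float64(0.176), np.float64(0.148))] [61 64 64]
268 [(np.float64(0.422), np.float64(0.213), np.float64(0.161)), (np.float64(0.412), np.float64(0.21), np.float64(0.162)), (np.float64(0.402), np.float64(0.175), np.float64(0.139))] [57 60 60]
271 [(np.float64(0.42), np.float64(0.221), np.float64(0.16)), (np.float64(0.41), np.float64(0.218), np.float64(0.16)), (np.float64(0.402), np.float64(0.176), np.float64(0.132))] [45 45 47]
274 [(np.float64(0.421), np.float64(0.217), np.float64(0.149)), (np.float64(0.409), np.float64(0.219), np.float64(0.153)), (np.float64(0.415), np.float64(0.127), np.float64(0.084))] [38 39 38]
277 [(np.float64(0.421), np.float64(0.216), np.float64(0.14)), (np.float64(0.41), np.float64(0.217), np.float64(0.143)), (np.float64(0.416), 
[... 2048 characters left out ...]
(0.419), np.float64(0.183), np.float64(0.019)), (np.float64(0.4), np.float64(0.173), np.float64(0.016))] [92 91 86]
313 [(np.float64(0.434), np.float64(0.172), np.float64(-0.004)), (np.float64(0.419), np.float64(0.181), np.float64(0.009)), (np.float64(0.4), np.float64(0.172), np.float64(0.006))] [97 96 89]
316 [(np.float64(0.406), np.float64(0.261), np.float64(0.072)), (np.float64(0.396), np.float64(0.259), np.float64(0.073)), (np.float64(0.399), np.float64(0.174), np.float64(-0.002))] [ 46  69 141]
319 [(np.float64(0.403), np.float64(0.273), np.float64(0.075)), (np.float64(0.393), np.float64(0.268), np.float64(0.073)), (np.float64(0.396), np.float64(0.187), np.float64(0.002))] [ 33  68 151]
```

```bash
python3 - <<'E'
from h import *
for fn in ('w1','w2'):
    f=np.load(f'pics/{fn}.npz');K,T=pose('wrist',{'tool_pos':f['pos'],'ee_rot':f['rot']});P=cloud(f['d'],K,T)
    m=(f['im'].max(2)<70)&(f['d']>0)&(f['d']<.25);q=P[m];print(fn,f['pos'])
    r=(q-f['pos'])@R.from_quat(f['rot']).as_matrix()
    for sgn in (-1,1):
        t=r[(sgn*r[:,0]>.015)]; o=np.argsort(-t[:,1])[:400:50]; print(t[o].round(3).tolist())
    print('lid',P[330,320])
    for u in range(225,420,12): print(u,[ (P[v,u].round(3).tolist()) for v in (305,345)])
E
```

```text
w1 [0.41749714 0.15532984 0.19197946]
[[-0.044, -0.05, 0.001], [-0.043, -0.053, -0.005], [-0.043, -0.054, -0.009], [-0.047, -0.055, 0.01], [-0.043, -0.056, -0.01], [-0.049, -0.057, 0.011], [-0.047, -0.057, 0.01], [-0.049, -0.058, 0.01]]
[[0.042, -0.051, -0.003], [0.042, -0.053, -0.006], [0.042, -0.054, 0.002], [0.042, -0.055, -0.007], [0.042, -0.056, -0.003], [0.042, -0.057, -0.002], [0.041, -0.058, -0.003], [0.042, -0.058, 0.009]]
lid [ 2.67984942e-01  1.55405957e-01 -3.99839714e-05]
225 [[0.298, 0.258, 0.0], [0.249, 0.261, 0.0]]
237 [[0.298, 0.245, -0.001], [0.248, 0.248, -0.0]]
249 [[0.334, 0.218, 0.067], [0.248, 0.235, -0.001]]
261 [[0.335, 0.207, 0.069], [0.248, 0.221, -0.001]]
273 [[0.334, 0.197, 0.067], [0.248, 0.208, -0.001]]
285 [[0.334, 0.186, 0.068], [0.248, 0.195, -0.001]]
297 [[0.326, 0.177, 0.051], [0.248, 0.181, -0.002]]
309 [[0.298, 0.167, -0.002], [0.248, 0.168, -0.001]]
321 [[0.299, 0.154, 0.0], [0.248, 0.154, -0.001]]
333 [[0.298, 0.141, -0.001], [0.248, 0.141, -0.001]]
345 [[0.299, 0.129, -0.0], [0.249, 0.127, -0.001]]
357 [[0.299, 0.116, 0.0], [0.248, 0.114, -0.0
[... 876 characters left out ...]
9, 0.174, 0.072], [0.414, 0.174, 0.075]]
273 [[0.43, 0.169, 0.073], [0.414, 0.17, 0.074]]
285 [[0.43, 0.165, 0.074], [0.414, 0.165, 0.074]]
297 [[0.43, 0.161, 0.074], [0.414, 0.161, 0.074]]
309 [[0.43, 0.156, 0.073], [0.413, 0.156, 0.073]]
321 [[0.431, 0.152, 0.074], [0.412, 0.152, 0.072]]
333 [[0.431, 0.148, 0.074], [0.413, 0.147, 0.073]]
345 [[0.429, 0.143, 0.072], [0.413, 0.143, 0.073]]
357 [[0.429, 0.139, 0.072], [0.412, 0.138, 0.072]]
369 [[0.429, 0.134, 0.072], [0.412, 0.133, 0.071]]
381 [[0.424, 0.128, 0.062], [0.412, 0.129, 0.071]]
393 [[0.429, 0.125, 0.071], [0.423, 0.128, 0.088]]
405 [[0.391, 0.103, -0.001], [0.429, 0.126, 0.097]]
417 [[0.391, 0.096, -0.002], [0.429, 0.123, 0.097]]
```

```bash
python3 -m handwheel '[[[0,0,0,0,0,0,1],[0,0,0,0,0,0,1],[0,0,0,0,0,0,1],[0,0,0,0,-0.04,0,1],[0,0,0,0,-0.04,0,1],[0,0,0,0,-0.02,0,1],[0,0,0,0,0,0,-1],[0,0,0,0,0,0,-1],[0,0,0,0,0,0,-1],[0,0,0,0,0,0,-1],[0,0,0,0,0,0,-1],[0,0,0,0,0,0,-1]]]'
python3 - <<'E'
from h import *
snap('wrist','w3');jars('w3','wrist');snap('side','s3')
f=np.load(f'pics/w3.npz');K,T=pose('wrist',{'tool_pos':f['pos'],'ee_rot':f['rot']});P=cloud(f['d'],K,T);print(f['pos'])
m=(f['im'].max(2)<70)&(f['d']>0)&(f['d']<.25);r=(P[m]-f['pos'])@R.from_quat(f['rot']).as_matrix()
o=np.argsort(-r[:,1])[:600:40]; print(r[o].round(3).tolist())
print(readout.state())
g=np.load('pics/s3.npz')['im'];cv2.imwrite('pics/s3c.png',cv2.resize(g[150:330,240:480,::-1],None,fx=3,fy=3))
E
```

```text
t: 4.6
tool_pos: [0.4169, 0.1514, 0.1161]
ee_rot: [-0.499, 0.501, -0.501, 0.499]
ft_force: [-0.2, 0.1, 0.2]
width: 0.0005
[112.8  80.9] 7029 top z 0.0724 mid [0.5111 0.2638] ext [0.05 0.05] mean [0.5116 0.2636]
[311.4 243.3] 4865 top z 0.0716 mid [0.4164 0.1572] ext [0.051 0.049] mean [0.4182 0.1572]
[116.2 270. ] 4642 top z 0.0728 mid [0.3998 0.2808] ext [0.05 0.05] mean [0.4011 0.28  ]
[0.41693178 0.15138876 0.11607296]
[[-0.094, 0.092, 0.111], [-0.093, 0.087, 0.11], [-0.087, 0.085, 0.094], [-0.09, 0.083, 0.083], [-0.091, 0.082, 0.08], [-0.089, 0.078, 0.098], [-0.092, 0.076, 0.079], [-0.088, 0.075, 0.098], [-0.088, 0.074, 0.095], [-0.088, 0.073, 0.097], [-0.09, 0.072, 0.083], [-0.088, 0.071, 0.1], [-0.092, 0.07, 0.08], [-0.091, 0.069, 0.082], [-0.094, 0.068, 0.077]]
{'t': 4.7, 'joints': array([ 8.30492420e-02,  2.17246233e-01,  1.83758228e+00, -1.61011542e-06,
        1.08715785e+00,  1.65764087e+00]), 'joint_velocities': array([-0.00197083, -0.00180171,  0.00070594,  0.00085576,  0.00237116,
       -0.00248423]), 'joint_torque': array([-5.49153832e-03, -3.35816646e+01, -2.29729468e+01,  3.30423450e-05,
       -2.49851164e-04,  5.83971399e-06]), 'tool_pos': array([0.41705085, 0.15141741, 0.11628625]), 'ee_rot': array([-0.4991572 ,  0.50103706, -0.50085839,  0.49894371]), 'ft_force': array([ 0.26771193,  0.85086255, -0.14784978]), 'torque': array([-0.0431936 ,  0.02686045,  0.01788088]), 'width': 0.0002210280331563391}
```

View pics/w3.png

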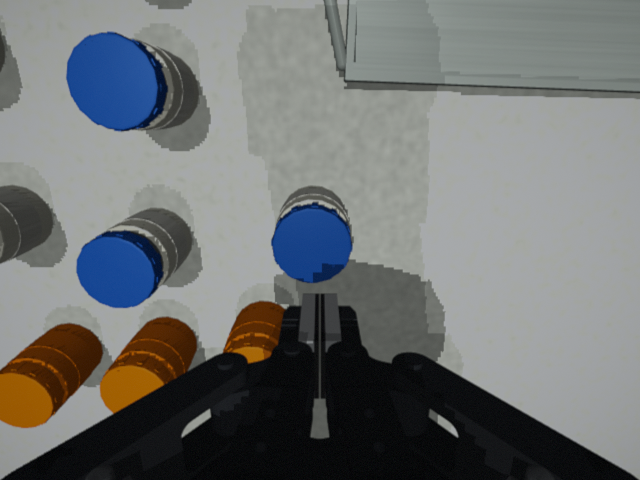

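View pics/s3c.png

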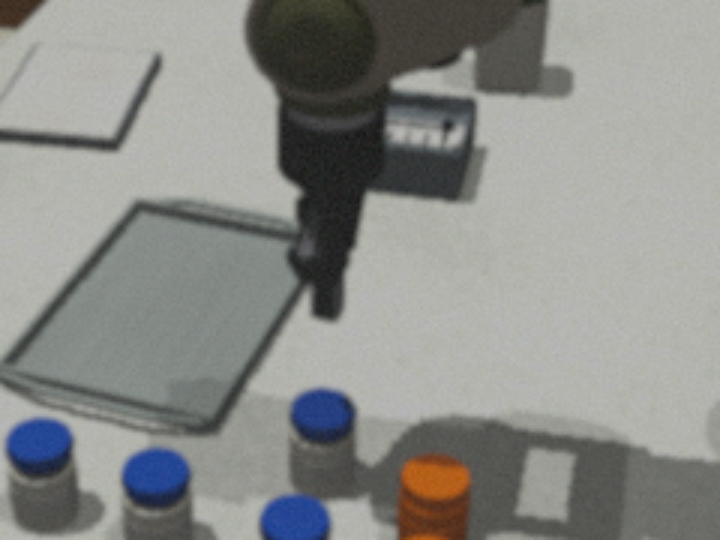

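```bash
python3 - <<'E'
from h import *
K,T=pose('side')
for u,v in [(348,256)]:
    d=T[:3,:3]@np.linalg.inv(K)@np.array([u,v,1.]);o=T[:3,3];print(o+d*(.152-o[1])/d[1])
f=np.load('pics/s3.npz');P=cloud(f['d'],K,T)
for v in range(236,262,3): print(v,P[v,345:352:3].round(3).tolist())
f=np.load(f'pics/w3.npz');K,T=pose('wrist',{'tool_pos':f['pos'],'ee_rot':f['rot']});P=cloud(f['d'],K,T)
for v in (290,294,297,305,320,338,345): print(v,(P[v,310]-f['pos']).round(3),(P[v,330]-f['pos']).round(3))
E
```

```text
[0.41841398 0.152      0.15183496]
236 [[0.408, 0.212, 0.246], [0.406, 0.199, 0.238], [0.409, 0.166, 0.216]]
239 [[0.408, 0.212, 0.238], [0.406, 0.198, 0.23], [0.409, 0.164, 0.207]]
242 [[0.413, 0.196, 0.22], [0.405, 0.199, 0.223], [0.405, 0.176, 0.208]]
245 [[0.417, 0.183, 0.202], [0.409, 0.186, 0.206], [0.411, 0.155, 0.185]]
248 [[0.421, 0.167, 0.183], [0.416, 0.163, 0.181], [0.41, 0.158, 0.179]]
251 [[0.421, 0.167, 0.175], [0.415, 0.166, 0.176], [0.41, 0.158, 0.172]]
254 [[0.422, 0.164, 0.164], [0.415, 0.165, 0.167], [0.411, 0.156, 0.162]]
257 [[0.483, -0.043, -0.001], [0.476, -0.047, -0.002], [0.41, 0.158, 0.156]]
260 [[0.48, -0.034, -0.004], [0.472, -0.035, -0.003], [0.465, -0.039, -0.004]]
290 [-0.065  0.009 -0.116] [-0.065 -0.008 -0.117]
294 [0.01  0.005 0.043] [ 0.01  -0.003  0.042]
297 [0.01  0.004 0.046] [ 0.01  -0.003  0.045]
305 [0.01  0.004 0.052] [ 0.01  -0.003  0.052]
320 [0.01  0.004 0.063] [ 0.01  -0.003  0.063]
338 [0.01  0.004 0.074] [ 0.01  -0.003  0.074]
345 [0.009 0.004 0.075] [ 0.012 -0.002  0.081]
```

```bash
python3 -m handwheel '[[[0,0,0,-0.0055,0,0,1],[0,0,0,0,0,0,1],[0,0,0,0,0,0,1],[0,0,0,0,0,0,1],[0,0,0,0,0.03,0,1],[0,0,0,0,0.03,0,1],[0,0,0,0,0.03,0,1],[0,0,0,0,0,0,1]]]'
```

```text
t: 5.5
tool_pos: [0.4149, 0.1566, 0.0239]
ee_rot: [-0.501, 0.502, -0.5, 0.497]
ft_force: [0.2, -1.2, 0.7]
width: 0.0854
```

```bash
python3 -m handwheel '[[[0,0,0,0,0.02,0,1],[0,0,0,0,0.02,0,1],[0,0,0,0,0.008,0,1],[0,0,0,0,0,0,1],[0,0,0,0,0,0,-1],[0,0,0,0,0,0,-1],[0,0,0,0,0,0,-1],[0,0,0,0,0,0,-1]]]' 30
```

```text
t: 6.3
tool_pos: [0.4178, 0.157, -0.0204]
ee_rot: [0.499, -0.501, 0.501, -0.5]
ft_force: [-1.4, -1.0, 7.2]
width: 0.0514
```

```bash
python3 -m handwheel '[[[0,0,0,0,-0.04,0,-1],[0,0,0,0,-0.04,0,-1],[0,0,0,0.01,-0.02,0.01,-1],[0,0,0,0.03,0,0.027,-1],[0,0,0,0.03,0,0.027,-1],[0,0,0,0.03,0,0.027,-1],[0,0,0,0.03,0,0.027,-1],[0,0,0,0.03,0,0.027,-1],[0,0,0,0.03,0,0.027,-1],[0,0,0,0.03,0,0.027,-1],[0,0,0,0.03,0,0.027,-1],[0,0,0,0.007,0,0.006,-1],[0,0,0,0,0,0,-1],[0,0,0,0,0,0,-1]]]'
python3 - <<'E'
from h import *
snap('wrist','w4');snap('top','t4');jars('t4')
E
```

```text
t: 7.7
tool_pos: [0.6475, -0.1, 0.0784]
ee_rot: [-0.499, 0.501, -0.5, 0.499]
ft_force: [-0.5, 0.1, -2.2]
width: 0.0512
[331.2 123.2] 75 top z 0.0129 mid [ 0.8766 -0.0739] ext [0.038 0.088] mean [ 0.8757 -0.0729]
[616.6 193.7] 1311 top z 0.0827 mid [ 0.6459 -0.8959] ext [0.127 0.101] mean [ 0.6458 -0.8948]
[218.1 207.4] 215 top z 0.0752 mid [0.604 0.256] ext [0.044 0.048] mean [0.6044 0.2562]
[170.  229.4] 218 top z 0.0756 mid [0.5401 0.3923] ext [0.044 0.047] mean [0.5401 0.3921]
[626.1 243.5] 1145 top z 0.0828 mid [ 0.4988 -0.914 ] ext [0.127 0.083] mean [ 0.5003 -0.9131]
[216.1 240. ] 221 top z 0.0745 mid [0.51   0.2602] ext [0.045 0.046] mean [0.5103 0.2605]
[171.  272.5] 224 top z 0.0764 mid [0.4171 0.3847] ext [0.043 0.046] mean [0.4174 0.386 ]
[206.8 277.7] 141 top z 0.0762 mid [0.3948 0.241 ] ext [0.053 0.119] mean [0.4013 0.2784]
```

View pics/w4.png

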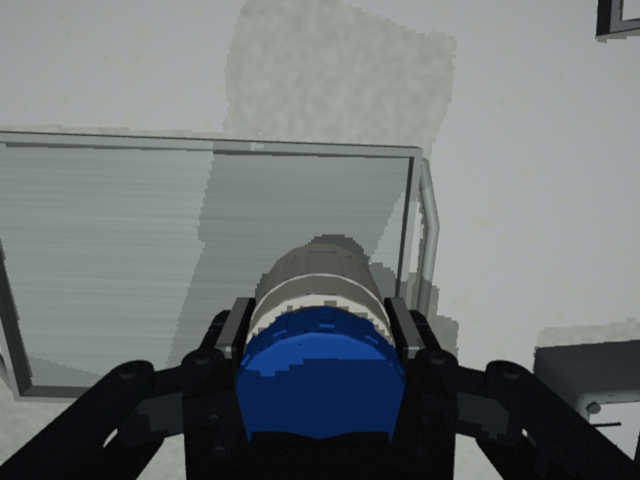

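```bash
python3 - <<'E'
from h import *
f=np.load('pics/w4.npz');K,T=pose('wrist',{'tool_pos':f['pos'],'ee_rot':f['rot']})
for u,v in [(421,148),(413,157),(2,132),(20,398),(30,388)]: print(u,v,ray(K,T,u,v,.018).round(4))
E
```

```text
421 148 [ 0.705  -0.1613  0.018 ]
413 157 [ 0.6996 -0.1568  0.018 ]
2 132 [0.715  0.0925 0.018 ]
20 398 [0.5198 0.129  0.018 ]
30 388 [0.529  0.1192 0.018 ]
```

```bash
python3 -m handwheel '[[[0,0,0,0,0.03,0.002,-1],[0,0,0,0,0.03,0,-1],[0,0,0,0,0.02,0,-1],[0,0,0,0,0.01,0,-1],[0,0,0,0,0.003,0,-1],[0,0,0,0,0,0,-1]]]'
```

```text
t: 8.4
tool_pos: [0.6505, -0.1008, -0.0137]
ee_rot: [0.499, -0.501, 0.501, -0.499]
ft_force: [0.0, 0.2, -1.7]
width: 0.0511
```

```bash
python3 -m handwheel '[[[0,0,0,0,0.002,0,-1],[0,0,0,0,0,0,0.6],[0,0,0,0,0,0,0.6],[0,0,0,0,0,0,0.6],[0,0,0,0,-0.04,0,0.6],[0,0,0,0,-0.035,0,0.6],[0,0,0,-0.0454,0,-0.0175,1],[0,0,0,-0.0454,0,-0.0175,1],[0,0,0,-0.0454,0,-0.0175,1],[0,0,0,-0.0454,0,-0.0175,1],[0,0,0,-0.0454,0,-0.0175,1],[0,0,0,-0.0454,0,-0.0175,1],[0,0,0,-0.0454,0,-0.0175,1],[0,0,0,-0.0454,0,-0.0175,1],[0,0,0,0,0,0,1]]]'
python3 - <<'E'
from h import *
snap('wrist','w5');jars('w5','wrist');snap('top','t5');jars('t5');print(readout.state()['tool_pos'])
E
```

```text
t: 9.9
tool_pos: [0.5093, 0.2674, 0.0589]
ee_rot: [-0.5, 0.5, -0.499, 0.501]
ft_force: [0.6, -0.3, 0.4]
width: 0.0858
[341.5  61.2] 12746 top z 0.0733 mid [0.6051 0.2595] ext [0.048 0.05 ] mean [0.6065 0.2598]
[ 41.2 216.6] 8083 top z 0.0735 mid [0.5423 0.3933] ext [0.049 0.043] mean [0.5428 0.3924]
[328.5 275.7] 8107 top z 0.0725 mid [0.5124 0.2636] ext [0.049 0.05 ] mean [0.5138 0.2641]
[305.4 432.7] 211 top z 0.0725 mid [0.4687 0.2762] ext [0.101 0.021] mean [0.4309 0.2752]
[104.8 467.7] 270 top z 0.0742 mid [0.4476 0.36  ] ext [0.108 0.076] mean [0.402  0.3856]
[331.7 123.4] 76 top z 0.0128 mid [ 0.8752 -0.0739] ext [0.04  0.088] mean [ 0.8762 -0.0717]
[616.6 193.7] 1308 top z 0.0825 mid [ 0.6456 -0.8943] ext [0.129 0.101] mean [ 0.6456 -0.8956]
[342.6 192.6] 212 top z 0.0798 mid [ 0.648  -0.1018] ext [0.044 0.044] mean [ 0.6477 -0.102 ]
[220.8 205.6] 115 top z 0.3628 mid [0.5547 0.2083] ext [0.025 0.018] mean [0.5535 0.2072]
[626.1 243.5] 1142 top z 0.0828 mid [ 0.4991 -0.9122] ext [0.127 0.086] mean [ 0.5008 -0.9136]
[167.7 273.5] 119 top z 0.0763 mid [0.417  0.3927] ext [0.043 0.031] mean [0.4141 0.3945]
[0.51138063 0.26339507 0.05877316]
```

View pics/t5.png

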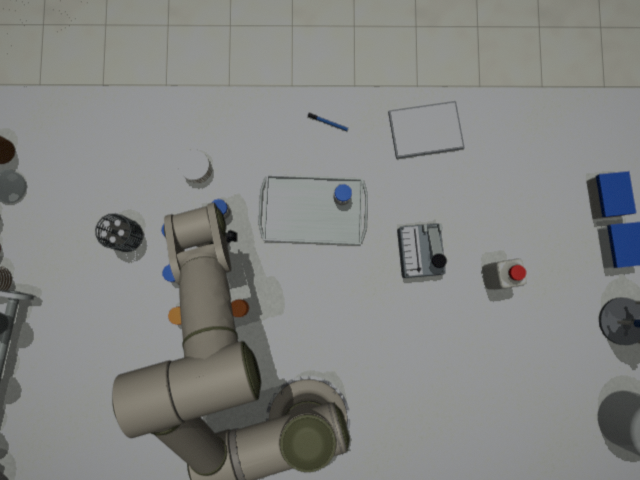

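View pics/w5.png

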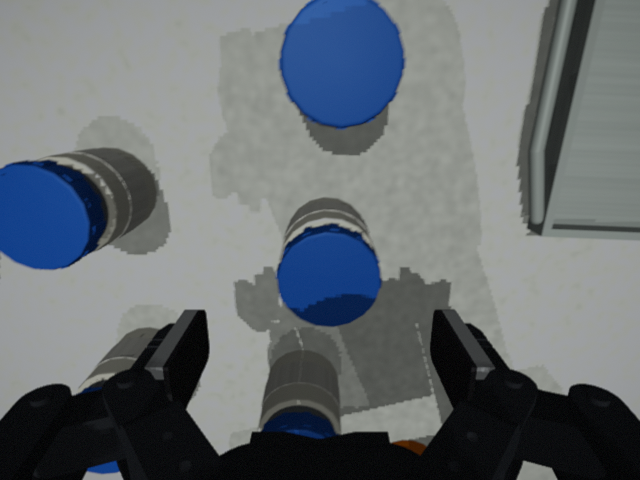

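```bash
python3 -m handwheel '[[[0,0,0,0.001,0.03,0.001,1],[0,0,0,0,0.03,0,1],[0,0,0,0,0.021,0,1],[0,0,0,0,0,0,1],[0,0,0,0,0,0,-1],[0,0,0,0,0,0,-1],[0,0,0,0,0,0,-1],[0,0,0,0,0,0,-1]]]' 30
```

```text
t: 10.8
tool_pos: [0.5138, 0.2618, -0.0208]
ee_rot: [0.498, -0.5, 0.502, -0.5]
ft_force: [-0.7, -1.6, 7.4]
width: 0.0513
```

```bash
python3 -m handwheel '[[[0,0,0,0,-0.04,0,-1],[0,0,0,0,-0.04,0,-1],[0,0,0,0,-0.02,0,-1],[0,0,0,0.0452,0,0.006,-1],[0,0,0,0.0452,0,0.006,-1],[0,0,0,0.0452,0,0.006,-1],[0,0,0,0.0452,0,0.006,-1],[0,0,0,0.0452,0,0.006,-1],[0,0,0,0.0452,0,0.006,-1],[0,0,0,0.0452,0,0.006,-1],[0,0,0,0.0452,0,0.006,-1],[0,0,0,0,0,0,-1],[0,0,0,0,0,0,-1],[0,0,0,0,0.03,0,-1],[0,0,0,0,0.03,0,-1],[0,0,0,0,0.02,0,-1],[0,0,0,0,0,0,-1],[0,0,0,0,0,0,-1]]]'
```

```text
t: 12.6
tool_pos: [0.5595, -0.0992, -0.0017]
ee_rot: [0.499, -0.5, 0.501, -0.499]
ft_force: [0.0, 0.7, -0.9]
width: 0.0513
```

```bash
python3 -m handwheel '[[[0,0,0,0,0.01,0.002,-1],[0,0,0,0,0.0038,0,-1],[0,0,0,0,0,0,-1],[0,0,0,0,0,0,0.6],[0,0,0,0,0,0,0.6],[0,0,0,0,0,0,0.6],[0,0,0,0,-0.04,0,0.6],[0,0,0,0,-0.035,0,0.6],[0,0,0,-0.0448,0,0.0055,1],[0,0,0,-0.0448,0,0.0055,1],[0,0,0,-0.0448,0,0.0055,1],[0,0,0,-0.0448,0,0.0055,1],[0,0,0,-0.0448,0,0.0055,1],[0,0,0,-0.0448,0,0.0055,1],[0,0,0,-0.0448,0,0.0055,1],[0,0,0,-0.0448,0,0.0055,1],[0,0,0,0,0,0,1],[0,0,0,0,0,0,1]]]'
python3 - <<'E'
from h import *
snap('wrist','w6');jars('w6','wrist');snap('top','t6');jars('t6');print(readout.state()['tool_pos'])
E
```

```text
t: 14.4
tool_pos: [0.6062, 0.2587, 0.0583]
ee_rot: [-0.5, 0.501, -0.501, 0.499]
ft_force: [0.8, -0.8, -1.0]
width: 0.0854
[318.5 281.5] 8182 top z 0.0733 mid [0.6071 0.2601] ext [0.05 0.05] mean [0.6085 0.26  ]
[ 51.5 376.1] 2399 top z 0.0734 mid [0.5791 0.3704] ext [0.078 0.101] mean [0.5585 0.3946]
[331.4 123.3] 76 top z 0.0131 mid [ 0.8753 -0.0739] ext [0.036 0.088] mean [ 0.8756 -0.0731]
[616.6 193.7] 1310 top z 0.0827 mid [ 0.6458 -0.8952] ext [0.128 0.102] mean [ 0.6447 -0.8951]
[342.7 192.6] 212 top z 0.0797 mid [ 0.6472 -0.102 ] ext [0.046 0.044] mean [ 0.6475 -0.1029]
[342.5 223.5] 215 top z 0.0800 mid [ 0.5575 -0.1014] ext [0.044 0.043] mean [ 0.558  -0.1016]
[168.6 229.7] 179 top z 0.0752 mid [0.5399 0.3965] ext [0.043 0.039] mean [0.5389 0.3956]
[626.1 243.5] 1143 top z 0.0830 mid [ 0.4986 -0.9129] ext [0.127 0.085] mean [ 0.5004 -0.9128]
[171.  272.5] 223 top z 0.0763 mid [0.4171 0.3859] ext [0.043 0.047] mean [0.4178 0.3858]
[0.60656205 0.2571056  0.05860541]
```

View pics/w6.png

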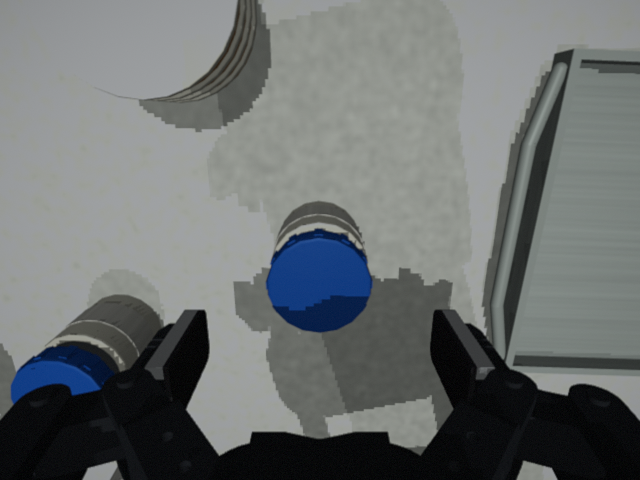

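```bash
python3 -m handwheel '[[[0,0,0,-0.001,0.03,0.001,1],[0,0,0,0,0.03,0,1],[0,0,0,0,0.021,0,1],[0,0,0,0,0,0,1],[0,0,0,0,0,0,-1],[0,0,0,0,0,0,-1],[0,0,0,0,0,0,-1],[0,0,0,0,0,0,-1]]]' 30
```

```text
t: 15.3
tool_pos: [0.6086, 0.2592, -0.0204]
ee_rot: [0.498, -0.5, 0.502, -0.5]
ft_force: [-0.5, -0.9, 5.8]
width: 0.0516
```

```bash
python3 -m handwheel '[[[0,0,0,0,-0.04,0,-1],[0,0,0,0,-0.04,0,-1],[0,0,0,0,-0.02,0,-1],[0,0,0,0.0458,0,0.0069,-1],[0,0,0,0.0458,0,0.0069,-1],[0,0,0,0.0458,0,0.0069,-1],[0,0,0,0.0458,0,0.0069,-1],[0,0,0,0.0458,0,0.0069,-1],[0,0,0,0.0458,0,0.0069,-1],[0,0,0,0,0,0,-1],[0,0,0,0,0,0,-1],[0,0,0,0,0.03,0,-1],[0,0,0,0,0.03,0,-1],[0,0,0,0,0.02,0,-1],[0,0,0,0,0,0,-1],[0,0,0,0,0,0,-1]]]'
```

```text
t: 16.9
tool_pos: [0.6482, -0.0148, -0.0014]
ee_rot: [0.499, -0.5, 0.501, -0.5]
ft_force: [1.1, 0.3, -1.2]
width: 0.0511
```

```bash
python3 -m handwheel '[[[0,0,0,0,0.01,0.002,-1],[0,0,0,0,0.004,0,-1],[0,0,0,0,0,0,-1],[0,0,0,0,0,0,0.6],[0,0,0,0,0,0,0.6],[0,0,0,0,0,0,0.6],[0,0,0,0,-0.04,0,0.6],[0,0,0,0,-0.035,0,0.6],[0,0,0,-0.0456,0,-0.0121,1],[0,0,0,-0.0456,0,-0.0121,1],[0,0,0,-0.0456,0,-0.0121,1],[0,0,0,-0.0456,0,-0.0121,1],[0,0,0,-0.0456,0,-0.0121,1],[0,0,0,-0.0456,0,-0.0121,1],[0,0,0,-0.0456,0,-0.0121,1],[0,0,0,-0.0456,0,-0.0121,1],[0,0,0,-0.0456,0,-0.0121,1],[0,0,0,0,0,0,1],[0,0,0,0,0,0,1]]]'
python3 - <<'E'
from h import *
snap('wrist','w7');jars('w7','wrist');snap('top','t7');jars('t7');print(readout.state()['tool_pos'])
E
```

```text
t: 18.8
tool_pos: [0.5421, 0.3956, 0.0583]
ee_rot: [0.5, -0.5, 0.501, -0.499]
ft_force: [-0.5, 0.1, -0.1]
width: 0.0852
[318.7 282.1] 8204 top z 0.0734 mid [0.5422 0.3967] ext [0.05 0.05] mean [0.5441 0.3969]
[528.9 475.8] 158 top z 0.0719 mid [0.4225 0.2766] ext [0.005 0.017] mean [0.4231 0.2771]
[331.6 123.3] 78 top z 0.0120 mid [ 0.8758 -0.0741] ext [0.038 0.089] mean [ 0.8749 -0.0756]
[616.6 193.7] 1310 top z 0.0826 mid [ 0.6454 -0.8954] ext [0.128 0.101] mean [ 0.6458 -0.8948]
[313.2 192.9] 214 top z 0.0808 mid [ 0.6461 -0.0169] ext [0.047 0.046] mean [ 0.6458 -0.0177]
[342.7 192.6] 212 top z 0.0793 mid [ 0.6479 -0.102 ] ext [0.045 0.044] mean [ 0.6474 -0.1026]
[342.5 223.5] 215 top z 0.0803 mid [ 0.5575 -0.1013] ext [0.044 0.043] mean [ 0.5578 -0.1016]
[626.1 243.5] 1143 top z 0.0828 mid [ 0.499  -0.9132] ext [0.127 0.084] mean [ 0.5001 -0.9134]
[209.4 278.9] 218 top z 0.0757 mid [0.3987 0.2773] ext [0.045 0.046] mean [0.3993 0.2767]
[0.5429779  0.39404695 0.05856977]
```

View pics/w7.png

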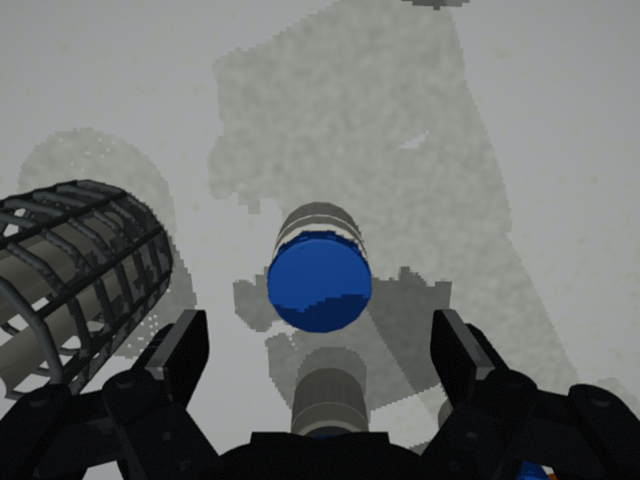

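```bash
python3 -m handwheel '[[[0,0,0,-0.001,0,0.001,0.65],[0,0,0,0,0,0,0.65],[0,0,0,0,0.03,0,0.65],[0,0,0,0,0.03,0,0.65],[0,0,0,0,0.021,0,0.65],[0,0,0,0,0,0,0.65],[0,0,0,0,0,0,-1],[0,0,0,0,0,0,-1],[0,0,0,0,0,0,-1]]]' 30
```

```text
t: 19.8
tool_pos: [0.5445, 0.3963, -0.0207]
ee_rot: [0.498, -0.501, 0.501, -0.5]
ft_force: [0.8, -0.5, 2.9]
width: 0.0517
```

```bash
python3 -m handwheel '[[[0,0,0,0,-0.04,0,-1],[0,0,0,0,-0.04,0,-1],[0,0,0,0,-0.02,0,-1],[0,0,0,0.0458,0,0.002,-1],[0,0,0,0.0458,0,0.002,-1],[0,0,0,0.0458,0,0.002,-1],[0,0,0,0.0458,0,0.002,-1],[0,0,0,0.0458,0,0.002,-1],[0,0,0,0.0458,0,0.002,-1],[0,0,0,0.0458,0,0.002,-1],[0,0,0,0.0458,0,0.002,-1],[0,0,0,0.0458,0,0.002,-1],[0,0,0,0,0,0,-1],[0,0,0,0,0,0,-1],[0,0,0,0,0.03,0,-1],[0,0,0,0,0.03,0,-1],[0,0,0,0,0.02,0,-1],[0,0,0,0,0,0,-1],[0,0,0,0,0,0,-1]]]'
```

```text
t: 21.7
tool_pos: [0.5604, -0.0154, -0.0015]
ee_rot: [0.499, -0.5, 0.501, -0.5]
ft_force: [0.2, -0.5, -2.4]
width: 0.0512
```

```bash
python3 -m handwheel '[[[0,0,0,0,0.01,0.002,-1],[0,0,0,0,0.004,0,-1],[0,0,0,0,0,0,-1],[0,0,0,0,0,0,0.6],[0,0,0,0,0,0,0.6],[0,0,0,0,0,0,0.6],[0,0,0,0,-0.04,0,0.6],[0,0,0,0,-0.035,0,0.6],[0,0,0,-0.0423,0,-0.0231,0.8],[0,0,0,-0.0423,0,-0.0231,0.8],[0,0,0,-0.0423,0,-0.0231,0.8],[0,0,0,-0.0423,0,-0.0231,0.8],[0,0,0,-0.0423,0,-0.0231,0.8],[0,0,0,-0.0423,0,-0.0231,0.8],[0,0,0,-0.0423,0,-0.0231,0.8],[0,0,0,0,0,0,0.8],[0,0,0,0,0,0,0.8]]]'
python3 - <<'E'
from h import *
snap('wrist','w8');jars('w8','wrist');snap('top','t8');jars('t8');print(readout.state()['tool_pos'])
E
```

```text
t: 23.4
tool_pos: [0.4012, 0.281, 0.0588]
ee_rot: [0.5, -0.5, 0.501, -0.5]
ft_force: [-0.0, -0.7, -0.1]
width: 0.0769
[ 84.4 250.1] 8804 top z 0.0743 mid [0.4183 0.3899] ext [0.049 0.05 ] mean [0.4195 0.3889]
[320.9 283.4] 8112 top z 0.0728 mid [0.3999 0.2811] ext [0.05 0.05] mean [0.4019 0.2812]
[331.4 123.3] 77 top z 0.0118 mid [ 0.8759 -0.0739] ext [0.039 0.088] mean [ 0.8752 -0.0745]
[616.6 193.7] 1309 top z 0.0827 mid [ 0.6458 -0.8949] ext [0.128 0.103] mean [ 0.6456 -0.8948]
[313.3 192.9] 216 top z 0.0811 mid [ 0.6461 -0.0183] ext [0.047 0.043] mean [ 0.6453 -0.018 ]
[342.6 192.6] 214 top z 0.0788 mid [ 0.648 -0.102] ext [0.045 0.044] mean [ 0.648  -0.1028]
[313.4 223.2] 218 top z 0.0803 mid [ 0.5585 -0.0183] ext [0.047 0.043] mean [ 0.5581 -0.0183]
[342.5 223.4] 216 top z 0.0797 mid [ 0.5586 -0.1014] ext [0.047 0.044] mean [ 0.5581 -0.1015]
[626.1 243.5] 1143 top z 0.0829 mid [ 0.4985 -0.9128] ext [0.127 0.084] mean [ 0.5011 -0.9129]
[0.40201548 0.27973392 0.05872217]
```

View pics/w8.png

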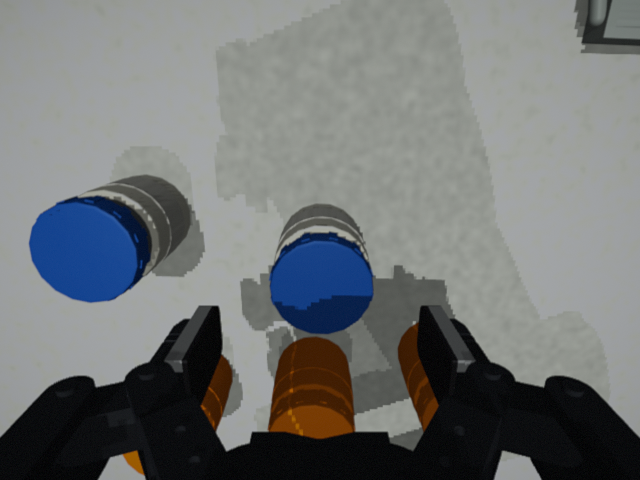

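```bash
python3 -m handwheel '[[[0,0,0,-0.001,0.03,0,0.8],[0,0,0,0,0.03,0,0.8],[0,0,0,0,0.021,0,0.8],[0,0,0,0,0,0,0.8],[0,0,0,0,0,0,-1],[0,0,0,0,0,0,-1],[0,0,0,0,0,0,-1],[0,0,0,0,0,0,-1]]]' 30
```

```text
t: 24.3
tool_pos: [0.4027, 0.2814, -0.0209]
ee_rot: [0.498, -0.5, 0.502, -0.5]
ft_force: [0.2, -4.4, 7.3]
width: 0.0513
```

```bash
python3 -m handwheel '[[[0,0,0,0,-0.04,0,-1],[0,0,0,0,-0.04,0,-1],[0,0,0,0,-0.02,0,-1],[0,0,0,0.0305,0,0.0353,-1],[0,0,0,0.0305,0,0.0353,-1],[0,0,0,0.0305,0,0.0353,-1],[0,0,0,0.0305,0,0.0353,-1],[0,0,0,0.0305,0,0.0353,-1],[0,0,0,0.0305,0,0.0353,-1],[0,0,0,0.0305,0,0.0353,-1],[0,0,0,0,0,0,-1],[0,0,0,0,0,0,-1],[0,0,0,0,0.03,0,-1],[0,0,0,0,0.03,0,-1],[0,0,0,0,0.02,0,-1],[0,0,0,0,0,0,-1],[0,0,0,0,0,0,-1]]]'
```

```text
t: 26.0
tool_pos: [0.6477, 0.0678, -0.0012]
ee_rot: [0.499, -0.501, 0.501, -0.499]
ft_force: [-1.0, 0.1, -0.5]
width: 0.0515
```

```bash
python3 -m handwheel '[[[0,0,0,0,0.01,0.002,-1],[0,0,0,0,0.004,0,-1],[0,0,0,0,0,0,-1],[0,0,0,0,0,0,0.6],[0,0,0,0,0,0,0.6],[0,0,0,0,0,0,0.6],[0,0,0,0,-0.04,0,0.6],[0,0,0,0,-0.035,0,0.6],[0,0,0,-0.0402,0,-0.029,0.8],[0,0,0,-0.0402,0,-0.029,0.8],[0,0,0,-0.0402,0,-0.029,0.8],[0,0,0,-0.0402,0,-0.029,0.8],[0,0,0,-0.0402,0,-0.029,0.8],[0,0,0,-0.0402,0,-0.029,0.8],[0,0,0,-0.0402,0,-0.029,0.8],[0,0,0,-0.0402,0,-0.029,0.8],[0,0,0,0,0,0,0.8],[0,0,0,0,0,0,0.8]]]'
python3 - <<'E'
from h import *
snap('wrist','w9');jars('w9','wrist');snap('top','t9');jars('t9');print(readout.state()['tool_pos'])
E
```

```text
t: 27.8
tool_pos: [0.4185, 0.3901, 0.0587]
ee_rot: [0.499, -0.5, 0.501, -0.5]
ft_force: [0.4, -0.4, -0.1]
width: 0.0769
[320.8 283.6] 8075 top z 0.0742 mid [0.4186 0.39  ] ext [0.05 0.05] mean [0.4201 0.3903]
[331.4 123.2] 76 top z 0.0114 mid [ 0.8768 -0.074 ] ext [0.038 0.089] mean [ 0.8754 -0.0747]
[616.6 193.7] 1309 top z 0.0825 mid [ 0.6457 -0.896 ] ext [0.128 0.101] mean [ 0.6461 -0.8948]
[313.1 192.9] 215 top z 0.0809 mid [ 0.6455 -0.0169] ext [0.046 0.046] mean [ 0.6459 -0.0174]
[342.6 192.6] 213 top z 0.0797 mid [ 0.6477 -0.1019] ext [0.045 0.044] mean [ 0.6477 -0.1025]
[284.6 193.4] 213 top z 0.0802 mid [0.6444 0.0652] ext [0.045 0.044] mean [0.6451 0.0654]
[313.4 223.1] 218 top z 0.0808 mid [ 0.5584 -0.0183] ext [0.047 0.043] mean [ 0.558 -0.018]
[342.5 223.4] 216 top z 0.0801 mid [ 0.5585 -0.1014] ext [0.047 0.043] mean [ 0.5575 -0.1015]
[626.1 243.5] 1144 top z 0.0829 mid [ 0.499  -0.9123] ext [0.127 0.087] mean [ 0.5007 -0.9132]
[0.4195886  0.38881273 0.05870459]
```

View pics/w9.png

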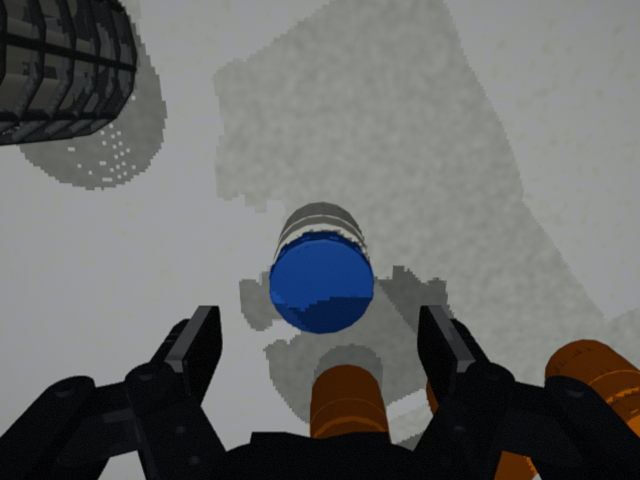

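```bash
python3 -m handwheel '[[[0,0,0,-0.001,0.03,0,0.8],[0,0,0,0,0.03,0,0.8],[0,0,0,0,0.021,0,0.8],[0,0,0,0,0,0,0.8],[0,0,0,0,0,0,-1],[0,0,0,0,0,0,-1],[0,0,0,0,0,0,-1],[0,0,0,0,0,0,-1]]]' 30
```

```text
t: 28.7
tool_pos: [0.4202, 0.3906, -0.0207]
ee_rot: [0.498, -0.5, 0.501, -0.5]
ft_force: [0.9, -3.3, 7.2]
width: 0.0513
```

```bash
python3 -m handwheel '[[[0,0,0,0,-0.04,0,-1],[0,0,0,0,-0.04,0,-1],[0,0,0,0,-0.02,0,-1],[0,0,0,0.0403,0,0.0178,-1],[0,0,0,0.0403,0,0.0178,-1],[0,0,0,0.0403,0,0.0178,-1],[0,0,0,0.0403,0,0.0178,-1],[0,0,0,0.0403,0,0.0178,-1],[0,0,0,0.0403,0,0.0178,-1],[0,0,0,0.0403,0,0.0178,-1],[0,0,0,0.0403,0,0.0178,-1],[0,0,0,0,0,0,-1],[0,0,0,0,0,0,-1],[0,0,0,0,0.03,0,-1],[0,0,0,0,0.03,0,-1],[0,0,0,0,0.02,0,-1],[0,0,0,0,0,0,-1],[0,0,0,0,0,0,-1]]]'
```

```text
t: 30.5
tool_pos: [0.5602, 0.0684, -0.0015]
ee_rot: [0.499, -0.501, 0.501, -0.499]
ft_force: [0.1, -0.1, -1.9]
width: 0.051
```

```bash
python3 -m handwheel '[[[0,0,0,0,0.01,0.002,-1],[0,0,0,0,0.004,0,-1],[0,0,0,0,0,0,-1],[0,0,0,0,0,0,0.6],[0,0,0,0,0,0,0.6],[0,0,0,0,0,0,0.6],[0,0,0,0,-0.04,0,0.6],[0,0,0,0,-0.04,0,0.6],[0,0,0,0,-0.02,0,-1],[0,0,0,0,0,0,-1],[0,0,0,0,0,0,-1],[0,0,0,0,0,0,-1],[0,0,0,0,0,0,-1],[0,0,0,0,0,0,-1]]]'
python3 - <<'E'
from h import *
snap('wrist','w10');snap('side','s10');jars('w10','wrist');print(readout.state()['tool_pos'])
E
```

```text
t: 31.9
tool_pos: [0.5618, 0.0675, 0.0829]
ee_rot: [-0.499, 0.501, -0.501, 0.499]
ft_force: [0.5, -0.3, 0.1]
width: 0.0001
[500.9  90.5] 10301 top z 0.0783 mid [ 0.648  -0.0141] ext [0.051 0.051] mean [ 0.6489 -0.0135]
[319.6  94.8] 9813 top z 0.0778 mid [0.6468 0.0681] ext [0.05 0.05] mean [0.6474 0.0681]
[635.9  98.6] 312 top z 0.0757 mid [ 0.6445 -0.0779] ext [0.022 0.008] mean [ 0.6455 -0.0769]
[319.1 264.8] 6076 top z 0.0792 mid [0.5638 0.0684] ext [0.044 0.049] mean [0.5653 0.0685]
[476.8 268.6] 7169 top z 0.0784 mid [ 0.5604 -0.0149] ext [0.05 0.05] mean [ 0.562  -0.0138]
[615.4 269. ] 4221 top z 0.0773 mid [ 0.5588 -0.0888] ext [0.051 0.032] mean [ 0.5601 -0.0871]
[0.5619479  0.06755737 0.0832568 ]
```

View pics/w10.png

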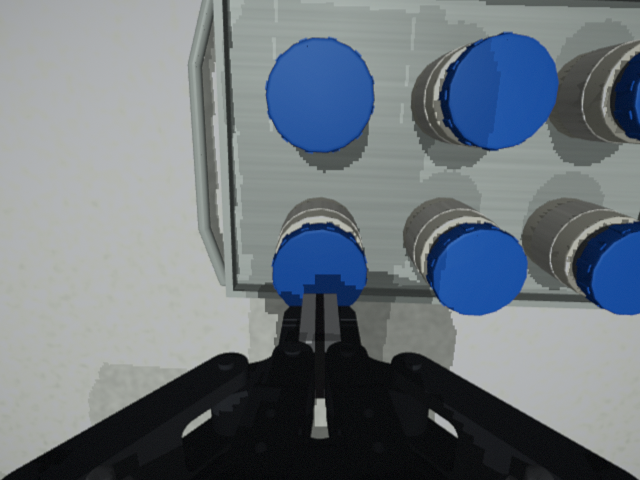

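View pics/s10.png

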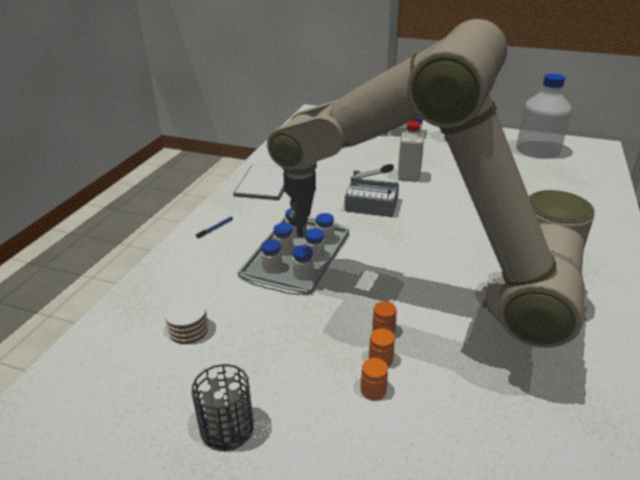

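```bash
python3 -m handwheel '[[[0,0,0,0,0.03,0,-1],[0,0,0,0,0.006,0,-1],[0,0,0,0,0.004,0,-1],[0,0,0,0,0.004,0,-1],[0,0,0,0,0.003,0,-1],[0,0,0,0,0,0,-1]]]'
```

```text
t: 32.6
tool_pos: [0.5626, 0.0675, 0.0377]
ee_rot: [0.499, -0.501, 0.501, -0.499]
ft_force: [-1.2, 0.3, 1.8]
width: 0.0002
```

```bash
python3 -m handwheel '[[[0,0,0,0,0.001,0,-1],[0,0,0,0,0.001,0,-1],[0,0,0,0,0,0,-1]]]'
```

```text
t: 32.9
tool_pos: [0.5627, 0.0675, 0.036]
ee_rot: [0.499, -0.5, 0.501, -0.499]
ft_force: [-1.8, -0.8, 5.5]
width: -0.0001
```

```bash
python3 -m handwheel '[[[0,0,0,0,0.002,0,-1],[0,0,0,0,0.002,0,-1],[0,0,0,0,0,0,-1]]]'
```

```text
t: 33.2
tool_pos: [0.5634, 0.0675, 0.0341]
ee_rot: [0.498, -0.5, 0.502, -0.5]
ft_force: [-8.7, 0.5, 24.2]
width: -0.0003
```

```bash
python3 -m handwheel '[[[0,0,0,0,0.002,0,-1],[0,0,0,0,0.002,0,-1],[0,0,0,0,0,0,-1]]]'
```

```text
t: 33.5
tool_pos: [0.5648, 0.0675, 0.034]
ee_rot: [0.497, -0.499, 0.503, -0.501]
ft_force: [-18.8, 0.2, 55.2]
width: 0.0003
```

```bash
python3 -m handwheel '[[[0,0,0,0,-0.02,0,-1],[0,0,0,0,-0.015,0,-1],[0,0,0,0.041,0,-0.0005,-1],[0,0,0,0.041,0,-0.0005,-1],[0,0,0,0,0,0,-1],[0,0,0,0,0.02,0,-1],[0,0,0,0,0.006,0,-1],[0,0,0,0,0.003,0,-1],[0,0,0,0,0.003,0,-1],[0,0,0,0,0,0,-1],[0,0,0,0,0,0,-1]]]'
```

```text
t: 34.6
tool_pos: [0.5626, -0.0151, 0.034]
ee_rot: [0.499, -0.499, 0.503, -0.5]
ft_force: [-9.8, -3.2, 32.0]
width: 0.0
```

```bash
python3 -m handwheel '[[[0,0,0,0,-0.02,0,-1],[0,0,0,0,-0.012,0,-1],[0,0,0,0.042,0,-0.0005,-1],[0,0,0,0.042,0,-0.0005,-1],[0,0,0,0,0,0,-1],[0,0,0,0,0.02,0,-1],[0,0,0,0,0.006,0,-1],[0,0,0,0,0.003,0,-1],[0,0,0,0,0.003,0,-1],[0,0,0,0,0,0,-1],[0,0,0,0,0,0,-1]]]'
```

```text
t: 35.7
tool_pos: [0.5608, -0.0988, 0.034]
ee_rot: [0.499, -0.499, 0.502, -0.5]
ft_force: [-11.3, -0.4, 32.5]
width: 0.0002
```

Next the far row: jar at (0.649, -0.100), then (0.648, -0.014), then (0.647, 0.068).

```bash
python3 -m handwheel '[[[0,0,0,0,-0.02,0,-1],[0,0,0,0,-0.012,0,-1],[0,0,0,0,0,0.0445,-1],[0,0,0,0,0,0.0445,-1],[0,0,0,0,0,0,-1],[0,0,0,0,0.02,0,-1],[0,0,0,0,0.006,0,-1],[0,0,0,0,0.003,0,-1],[0,0,0,0,0.003,0,-1],[0,0,0,0,0,0,-1],[0,0,0,0,0,0,-1]]]'
```

```text
t: 36.8
tool_pos: [0.6493, -0.0983, 0.0341]
ee_rot: [0.498, -0.5, 0.502, -0.5]
ft_force: [-7.1, 4.2, 24.3]
width: -0.0001
```

```bash
python3 -m handwheel '[[[0,0,0,0,-0.02,0,-1],[0,0,0,0,-0.012,0,-1],[0,0,0,-0.042,0,0,-1],[0,0,0,-0.042,0,0,-1],[0,0,0,0,0,0,-1],[0,0,0,0,0.02,0,-1],[0,0,0,0,0.006,0,-1],[0,0,0,0,0.003,0,-1],[0,0,0,0,0.003,0,-1],[0,0,0,0,0,0,-1],[0,0,0,0,0,0,-1]]]'
```

```text
t: 37.9
tool_pos: [0.6499, -0.0146, 0.0341]
ee_rot: [0.498, -0.5, 0.502, -0.5]
ft_force: [-7.0, 6.2, 26.3]
width: -0.0002
```

```bash
python3 -m handwheel '[[[0,0,0,0,-0.02,0,-1],[0,0,0,0,-0.012,0,-1],[0,0,0,-0.041,0,0,-1],[0,0,0,-0.041,0,0,-1],[0,0,0,0,0,0,-1],[0,0,0,0,0.02,0,-1],[0,0,0,0,0.006,0,-1],[0,0,0,0,0.003,0,-1],[0,0,0,0,0.003,0,-1],[0,0,0,0,0,0,-1],[0,0,0,0,0,0,-1]]]'
```

```text
t: 39.0
tool_pos: [0.6504, 0.067, 0.0341]
ee_rot: [0.498, -0.5, 0.502, -0.5]
ft_force: [-7.2, 3.9, 26.3]
width: -0.0003
```

```bash
python3 -m handwheel '[[[0,0,0,0,-0.05,0,-1],[0,0,0,0,-0.05,0,-1],[0,0,0,0.04,0,-0.025,-1],[0,0,0,0.04,0,-0.025,-1],[0,0,0,0.04,0,-0.025,-1],[0,0,0,0.04,0,-0.025,-1],[0,0,0,0.04,0,-0.025,-1],[0,0,0,0.04,0,-0.025,-1],[0,0,0,0.04,0,-0.025,-1],[0,0,0,0.04,0,-0.025,-1],[0,0,0,0.02,-0.02,0,-1],[0,0,0,0,0,0,-1],[0,0,0,0,0,0,-1]]]'
python3 - <<'E'
from h import *
snap('wrist','w11');snap('top','t11');snap('side','s11');jars('t11');print(readout.state()['tool_pos'])
g=np.load('pics/s11.npz')['im'];cv2.imwrite('pics/s11c.png',cv2.resize(g[160:310,220:420,::-1],None,fx=4,fy=4,interpolation=cv2.INTER_CUBIC))
E
```

```text
t: 40.3
tool_pos: [0.4474, -0.272, 0.1494]
ee_rot: [-0.499, 0.501, -0.501, 0.499]
ft_force: [-0.4, 0.1, -0.1]
width: -0.0001
[331.4 123.2] 76 top z 0.0126 mid [ 0.8761 -0.0739] ext [0.04  0.088] mean [ 0.8754 -0.074 ]
[616.6 193.7] 1307 top z 0.0826 mid [ 0.6457 -0.895 ] ext [0.128 0.1  ] mean [ 0.646  -0.8948]
[342.5 192.9] 220 top z 0.0741 mid [ 0.6486 -0.1024] ext [0.045 0.044] mean [ 0.648  -0.1024]
[284.7 193.8] 214 top z 0.0739 mid [0.6453 0.064 ] ext [0.046 0.046] mean [0.6449 0.0647]
[313.3 193.5] 216 top z 0.0742 mid [ 0.6458 -0.0184] ext [0.045 0.043] mean [ 0.646  -0.0183]
[284.5 223.4] 213 top z 0.0743 mid [0.5578 0.0649] ext [0.044 0.044] mean [0.5585 0.0649]
[313.4 223.5] 212 top z 0.0748 mid [ 0.5578 -0.0184] ext [0.045 0.043] mean [ 0.5584 -0.0187]
[342.4 223.7] 219 top z 0.0745 mid [ 0.5583 -0.1016] ext [0.044 0.043] mean [ 0.558  -0.1015]
[626.1 243.5] 1144 top z 0.0828 mid [ 0.4987 -0.9134] ext [0.127 0.085] mean [ 0.5004 -0.9132]
[ 0.44775231 -0.2707507   0.14892516]
```

View pics/s11c.png

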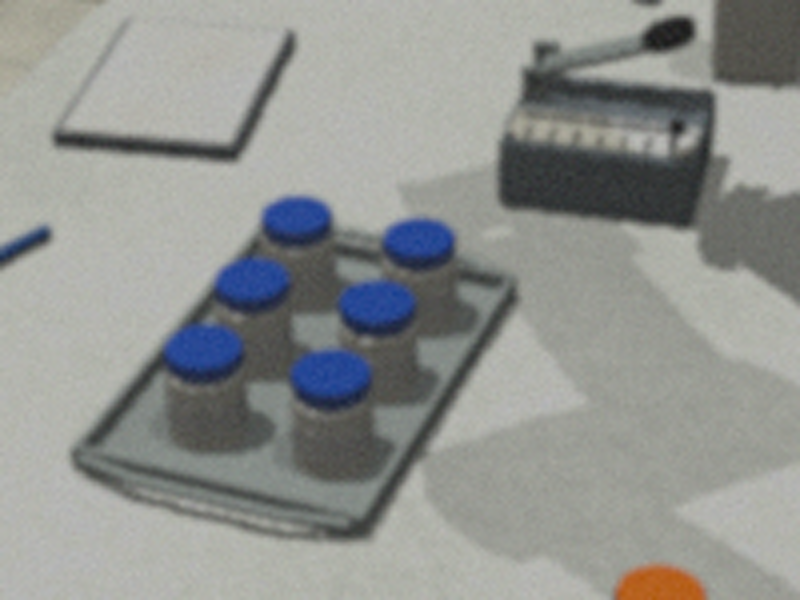

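View pics/w11.png

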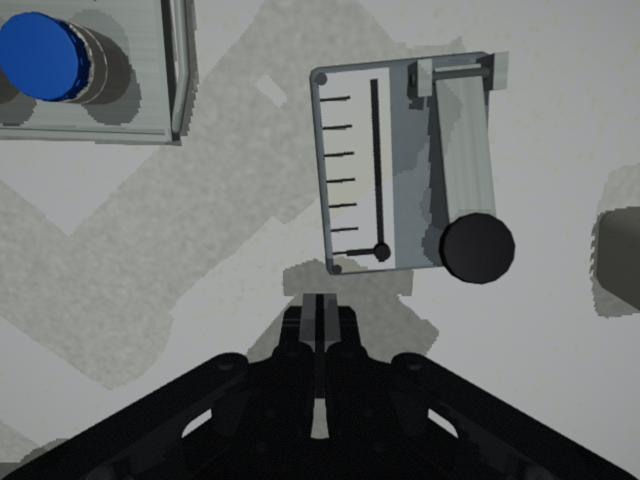

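View pics/t11.png

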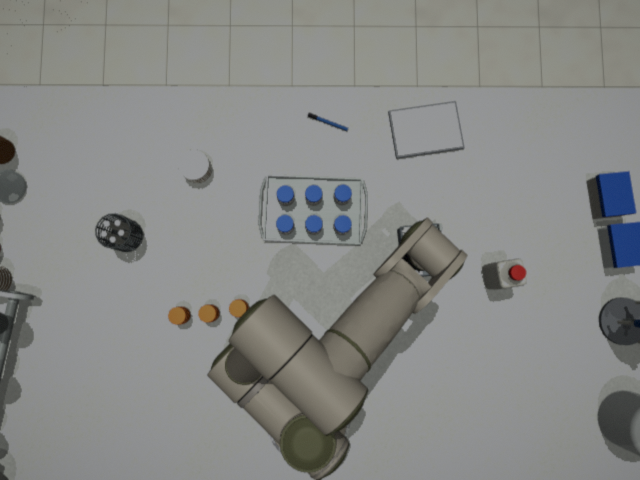

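```bash
python3 - <<'E'
from h import *
f=np.load('pics/w11.npz');K,T=pose('wrist',{'tool_pos':f['pos'],'ee_rot':f['rot']});P=cloud(f['d'],K,T)
print(ray(K,T,477,248,.122),P[248,477],P[225,477],P[270,477]); print(P[120,465])
m=(f['im'].max(2)<60);m[:, :430]=0;m[:,540:]=0;m[:205]=0;m[300:]=0
n,l,st,c=cv2.connectedComponentsWithStats(m.astype(np.uint8));i=1+np.argmax(st[1:,4]);q=P[l==i];print(c[i],st[i],q.mean(0),(np.percentile(q,1,0)+np.percentile(q,99,0))/2,np.ptp(q,axis=0))
E
```

```text
[ 0.45163206 -0.36125064  0.122     ] [ 0.52555203 -0.27155808  0.33003729] [ 0.46405477 -0.36143291  0.11762801] [ 0.44011536 -0.36073077  0.12695786]
[ 0.52113526 -0.3579329   0.09034537]
[473.00261894 245.36643387] [ 430  205   85   79 4582] [ 0.45170617 -0.360525    0.11652211] [ 0.45130729 -0.36167441  0.09338198] [0.11121911 0.1110643  0.2728859 ]
```

```bash
python3 -m handwheel '[[[0,0,0,0.045,0,-0.001,-1],[0,0,0,0.0452,0,0,-1],[0,0,0,0,0,0,-1],[0,0,0,0,0.03,0,-1],[0,0,0,0,0.02,0,-1],[0,0,0,0,0.02,0,-1],[0,0,0,0,0.02,0,-1],[0,0,0,0,0.01,0,-1],[0,0,0,0,0.003,0,-1],[0,0,0,0,0,0,-1]]]'
```

```text
t: 41.45
tool_pos: [0.4459, -0.361, 0.0478]
ee_rot: [-0.5, 0.501, -0.5, 0.499]
ft_force: [-10.5, 2.3, 14.7]
width: 0.0001
```

```bash
python3 -m handwheel '[[[0,0,0,0,0.002,0,-1],[0,0,0,0,0.001,0,-1],[0,0,0,0,0,0,-1]]]'
```

```text
t: 41.75
tool_pos: [0.4459, -0.3612, 0.0469]
ee_rot: [-0.5, 0.501, -0.5, 0.499]
ft_force: [-16.5, 7.9, 32.3]
width: 0.0003
```

```bash
python3 -m handwheel '[[[0,0,0,0,-0.03,0,-1],[0,0,0,0,-0.027,0,-1],[0,0,0,0,0,0,-1],[0,0,0,0,0,0,-1],[0,0,0,0,0,0,-1]]]'
python3 - <<'E'
from h import *
im,d,s=snap('wrist','w12');g,_,_=snap('side','s12')
cv2.imwrite('pics/s12c.png',cv2.resize(g[155:225,330:430,::-1],None,fx=6,fy=6,interpolation=cv2.INTER_CUBIC))
E
```

```text
t: 42.25
tool_pos: [0.4462, -0.361, 0.0994]
ee_rot: [-0.499, 0.502, -0.5, 0.499]
ft_force: [0.3, -0.2, -0.3]
width: 0.0002
```

View pics/w12.png

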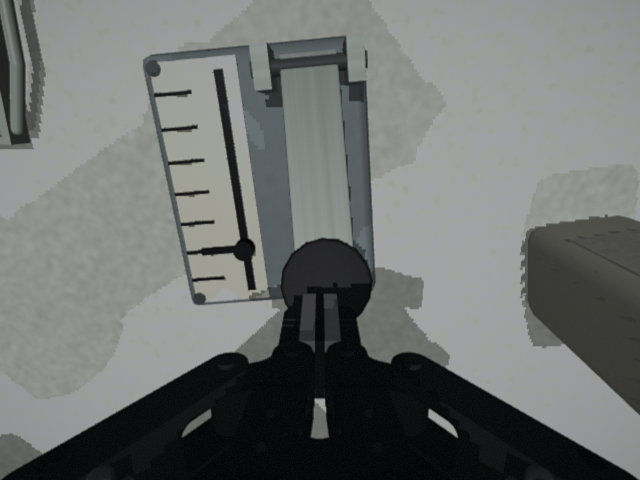

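View pics/s12c.png

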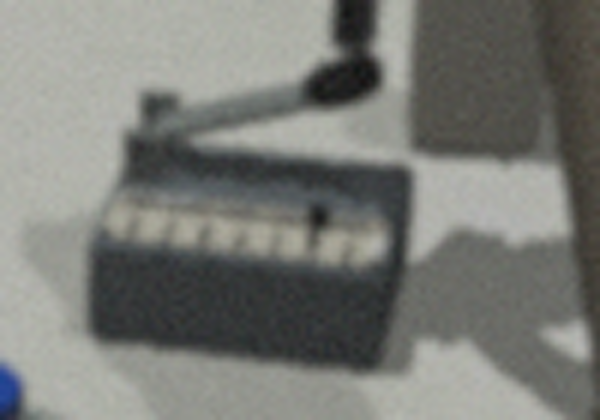

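```bash
python3 -m handwheel '[[[0,0,0,0,0.02,0,-1],[0,0,0,0,0.02,0,-1],[0,0,0,0,0.013,0,-1],[0,0,0,0,0.003,0,-1],[0,0,0,0,0,0,-1],[0,0,0,0,0,0,-1],[0,0,0,0,-0.03,0,-1],[0,0,0,0,-0.026,0,-1],[0,0,0,0,0,0,-1],[0,0,0,0,0,0,-1],[0,0,0,0,0,0,-1]]]'
python3 - <<'E'
from h import *
im,d,s=snap('wrist','w13');cv2.imwrite('pics/w13c.png',im[20:320,120:420,::-1])
E
```

```text
t: 43.45
tool_pos: [0.446, -0.3616, 0.0992]
ee_rot: [-0.499, 0.502, -0.5, 0.499]
ft_force: [0.0, 0.9, -0.1]
width: 0.0
```

View pics/w13c.png

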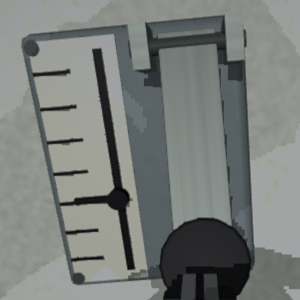

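Pointer on the third tick (two counts). Four more.

```bash
python3 -m handwheel '[[[0,0,0,0,0.02,0,-1],[0,0,0,0,0.02,0,-1],[0,0,0,0,0.013,0,-1],[0,0,0,0,0.003,0,-1],[0,0,0,0,0,0,-1],[0,0,0,0,0,0,-1],[0,0,0,0,-0.03,0,-1],[0,0,0,0,-0.026,0,-1],[0,0,0,0,0,0,-1],[0,0,0,0,0,0,-1],[0,0,0,0,0,0,-1]]]'
python3 -m handwheel '[[[0,0,0,0,0.02,0,-1],[0,0,0,0,0.02,0,-1],[0,0,0,0,0.013,0,-1],[0,0,0,0,0.003,0,-1],[0,0,0,0,0,0,-1],[0,0,0,0,0,0,-1],[0,0,0,0,-0.03,0,-1],[0,0,0,0,-0.026,0,-1],[0,0,0,0,0,0,-1],[0,0,0,0,0,0,-1],[0,0,0,0,0,0,-1]]]'
python3 - <<'E'
from h import *
im,d,s=snap('wrist','w14');cv2.imwrite('pics/w14c.png',im[20:320,120:420,::-1])
snap('top','t14');jars('t14')
E
```

```text
t: 44.6
tool_pos: [0.4459, -0.3616, 0.0991]
ee_rot: [-0.499, 0.502, -0.5, 0.499]
ft_force: [0.1, 0.3, -1.3]
width: 0.0003
t: 45.7
tool_pos: [0.4459, -0.3615, 0.099]
ee_rot: [-0.499, 0.502, -0.5, 0.499]
ft_force: [-0.2, 0.5, -0.2]
width: 0.0004
[331.2 123.2] 75 top z 0.0134 mid [ 0.8754 -0.0738] ext [0.038 0.088] mean [ 0.8753 -0.073 ]
[616.6 193.7] 1313 top z 0.0826 mid [ 0.6456 -0.8967] ext [0.128 0.101] mean [ 0.6453 -0.895 ]
[342.6 192.9] 216 top z 0.0750 mid [ 0.6477 -0.1023] ext [0.047 0.044] mean [ 0.6476 -0.1025]
[284.7 193.7] 213 top z 0.0750 mid [0.646  0.0641] ext [0.044 0.046] mean [0.6451 0.065 ]
[313.2 193.4] 215 top z 0.0746 mid [ 0.6459 -0.017 ] ext [0.045 0.046] mean [ 0.6463 -0.0174]
[284.4 223.3] 215 top z 0.0751 mid [0.5584 0.065 ] ext [0.046 0.043] mean [0.5591 0.0645]
[313.4 223.5] 212 top z 0.0750 mid [ 0.558  -0.0184] ext [0.044 0.043] mean [ 0.5579 -0.0188]
[342.4 223.8] 217 top z 0.0744 mid [ 0.558  -0.1016] ext [0.045 0.044] mean [ 0.5583 -0.1018]
[626.1 243.5] 1146 top z 0.0827 mid [ 0.4989 -0.9132] ext [0.128 0.085] mean [ 0.5001 -0.9127]
```

View pics/w14c.png

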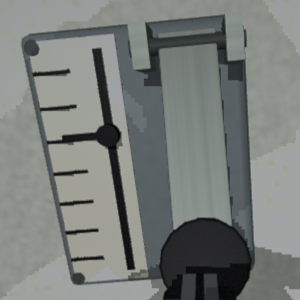

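```bash
python3 -m handwheel '[[[0,0,0,0,0.02,0,-1],[0,0,0,0,0.02,0,-1],[0,0,0,0,0.013,0,-1],[0,0,0,0,0.003,0,-1],[0,0,0,0,0,0,-1],[0,0,0,0,0,0,-1],[0,0,0,0,-0.03,0,-1],[0,0,0,0,-0.026,0,-1],[0,0,0,0,0,0,-1],[0,0,0,0,0,0,-1],[0,0,0,0,0,0,-1]]]'
python3 -m handwheel '[[[0,0,0,0,0.02,0,-1],[0,0,0,0,0.02,0,-1],[0,0,0,0,0.013,0,-1],[0,0,0,0,0.003,0,-1],[0,0,0,0,0,0,-1],[0,0,0,0,0,0,-1],[0,0,0,0,-0.03,0,-1],[0,0,0,0,-0.036,0,-1],[0,0,0,0,-0.03,0,-1],[0,0,0,0,-0.01,0,-1],[0,0,0,0,0,0,-1],[0,0,0,0,0,0,-1]]]'
python3 - <<'E'
from h import *
im,d,s=snap('wrist','w15');snap('top','t15');jars('t15');g,_,_=snap('side','s15')
E
```

```text
t: 46.9
tool_pos: [0.4459, -0.3616, 0.0992]
ee_rot: [-0.499, 0.502, -0.5, 0.499]
ft_force: [-0.1, -0.0, 0.7]
width: 0.0
t: 48.1
tool_pos: [0.4459, -0.3616, 0.1487]
ee_rot: [-0.499, 0.502, -0.5, 0.499]
ft_force: [0.5, -0.2, 0.2]
width: -0.0001
[331.2 123.2] 75 top z 0.0127 mid [ 0.8766 -0.074 ] ext [0.039 0.088] mean [ 0.8755 -0.0741]
[616.6 193.7] 1312 top z 0.0826 mid [ 0.6457 -0.8954] ext [0.128 0.1  ] mean [ 0.6452 -0.8948]
[342.5 192.9] 218 top z 0.0742 mid [ 0.6481 -0.1022] ext [0.045 0.044] mean [ 0.648  -0.1024]
[284.7 193.8] 214 top z 0.0745 mid [0.645  0.0641] ext [0.046 0.046] mean [0.6447 0.0646]
[313.3 193.5] 215 top z 0.0748 mid [ 0.6453 -0.017 ] ext [0.045 0.046] mean [ 0.6452 -0.0178]
[284.4 223.3] 216 top z 0.0748 mid [0.5593 0.065 ] ext [0.047 0.043] mean [0.5593 0.0653]
[313.4 223.5] 211 top z 0.0750 mid [ 0.5581 -0.0184] ext [0.044 0.043] mean [ 0.5581 -0.0185]
[342.4 223.8] 217 top z 0.0747 mid [ 0.5581 -0.1018] ext [0.044 0.044] mean [ 0.5581 -0.1015]
[626.1 243.5] 1148 top z 0.0829 mid [ 0.4989 -0.9127] ext [0.128 0.085] mean [ 0.5003 -0.9134]
```

View pics/w15.png

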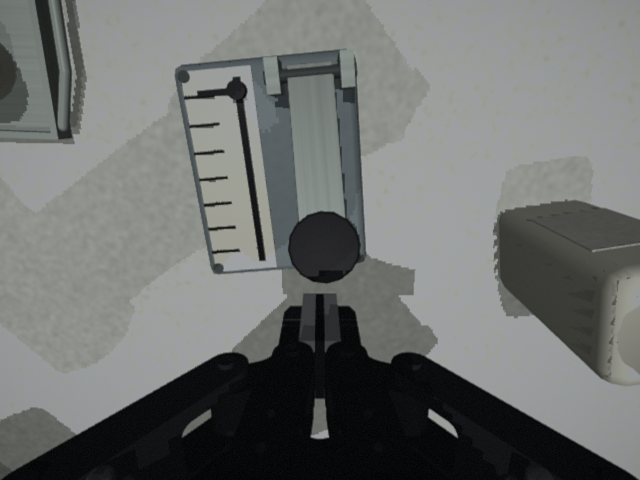

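View pics/s15.png

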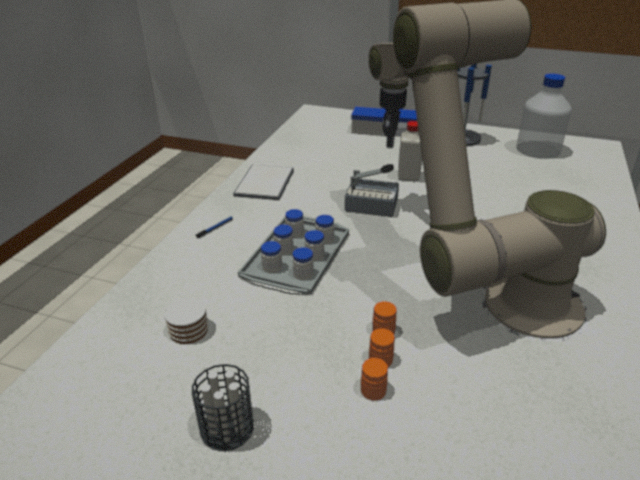

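```bash
python3 -c "
from h import *
print(ctrl.job_done(), readout.state()['t'])"
```

```text
the job is handed in; nothing more can be done
the job is handed in; nothing more can be done
```

The job is handed in at about 48 s. All six white jars stand in the tray with their lids shut, and the lever was pressed six times.

**Last checks**
- **Jars and lids:** The last top view shows all six standing in the tray. Lid tops read 74–75 mm (73 mm expected with the lid home). While pressing, every lid stopped at the same height under 24 N or more.
- **Counter:** The pointer is on the seventh tick, which is six counts. The lever is back up and the gripper is clear of it.
- **Bystanders:** The bottle, dishes, basket and orange jars look unmoved in the last pictures.

**What disagreed**
- **Tool position:** The fingertips stood about 38 mm behind the reported tool position; the side and wrist cameras and the lid presses all agreed on this. Because of it, my first grip took hold of a lid and briefly tilted that jar. I released it, corrected for the offset and gripped it again.
- **Camera offset:** The top camera read y about 3 mm lower than the wrist camera, so I corrected for that.
- **Lid force:** My first lid press reached 55 N at the wrist, below the 120 N limit. I pressed the others at 24–33 N.
- **Knocked jar:** I saw no sign that a jar had been knocked aside.

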